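Charge the cement jar with acrylic offcuts

ROBOT

A 6-joint arm with a two-finger parallel gripper is mounted at the origin on the work surface. World frame = base frame: x ahead of the robot, y to its left, z up, the work surface at z = 0. Lengths are in m, angles in degrees, forces in N, time in s.
With the tool pointing down it reaches from about 0.425 to 0.925 m from the base axis. Payload 12.5 kg.
Tool frame: the origin (TCP) lies at the very end of the fingers, on their centre line; the grasp point (between the pads) lies 19 mm behind it (robot.grip_point_offset is the distance from the TCP to the grasp point, in m); x points along the fingers, y is the direction in which the jaws open and shut, and the axes are right-handed (so a half turn about x gives the same grasp; the last joint's range is limited). The gripper opens to 85 mm and grips with 20 to 120 N. Pads are 22 mm wide; open, the fingers measure 114 mm over their backs; the gripper's body (76 mm by 85 mm) begins 54 mm behind the grasp point. The pads swing forward as they close: fully open they stand 13 mm farther back than shut.
Start: joints at [-73.774, 28.126, 89.318, -0, 62.55, -6.05], TCP at [0.237, -0.578, 0.231] pointing down, gripper open.
Joint ranges: [-177.58, 177.58], [-47.91, 125.51], [2.72, 160], [-65.01, 245.01], [3.68, 167.84], [-153.87, 153.87]. Speed limits (degrees/s): [127.2, 127.2, 159.86, 180, 180, 180].

INTERFACE

Orientations are given as a 3x3 rotation matrix whose columns are the frame's x, y, z axes.
In Python, from bench import robot gives the robot as it stands.
- The arm moves only by the shell command python3 -m handwheel 'ROWS' [FORCE]. ROWS is a JSON object of lists of equal length, an entry for each row: "rotation": the turn, a rotation vector about the tool's x, y, z in degrees, a list of three; "offset": the shift along the tool's x, y, z in m, a list of three; "gripper": the finger opening in m, from 0 to 0.0854. A call has 1 to 12 rows; each row is the pose to reach, as a shift and turn from the pose commanded when the call began, along the tool's axes at that moment; what a row does not reach only later rows make up. A row lasts 1/12 s, in which the tool goes at most 41.7 mm and 7.16 degrees, less where a joint would pass 70% of its speed; a pose out of reach is approached as far as the arm can. A call with a gripper value outside its range is refused whole. The fingers move at their own pace and stop on an object; FORCE is the grip in N (left out, the last holds). Time passes only in rows, so rows that repeat a pose let the fingers close. It gives the time, the measured TCP pose, the force and the opening at its end, in the units of the state.
- robot.get_obs(): the state, without advancing time (a new reading comes with each control period).
- robot.read_camera(name): name is "side" or "top" or "wrist"; returns (picture, depth): 420x560x3 uint8, red, green, blue; 420x560 float32, m along the optical axis (not along the pixel's ray), 0 where there is no reading.
- robot.camera_params(name): a dict with "fx", "fy", "cx", "cy" (pixels), "R" (3x3) and "t" (3): a world point X has camera coordinates R X + t. Camera axes: x right, y down, z forward; pixel columns grow to the right and rows downward; lengths in m; the calibration is good to about 2 mm. A picture is of the moment at which its call begins: read the wrist's pose just before it. camera_params takes no time and is no camera call; for the wrist camera it gives the pose at the moment of the call.
- robot.job_done(): hands the job in, once; it reports no verdict.
Trained networks look in the newest picture that a camera, given by its name, has taken for a name from the list of things; names that differ only in an ending like _2 or _b are one class to them, and where a whole thing is asked for, a point or a joint stands for the part that bears it (a point fixed in the world has none). Each returns a list of dicts, best first, with "conf" (0 to 1); they miss things now and then, are a little off and sometimes report something else, mostly with a low value. They report only what shows in the picture. A call takes as long as a camera call.
- robot.look_for(name, camera): "rect" ([left, top, right, bottom] in pixels, round what is visible of it).
- robot.regions_of(name, camera): "mask" (420x560 bool, what is visible of it) and "rect" ([left, top, right, bottom] in pixels, round what is visible of it).
- robot.place_of(name, camera): "location" ([column, row] in pixels: a listed point, or the origin of a listed thing).
The state is a dict: "clock": time; "joint_pos": joint angles; "qvel": joint speeds; "tau": joint torques, N m; "tcp_pos": TCP position; "ee_rot": TCP orientation; "wrist_force": force on the tool from outside, world axes, zero at the start; "moment": the same for the moment, N m; "width": finger opening in m.
Only numpy, scipy, OpenCV 4.12 (cv2) and the standard library are available. Lean on these libraries where they do the work, as an engineer would, in place of code of your own. Each camera call takes 0.05 s, during which the arm holds its last target.

TASK

Get the jar ready for mixing thickened acrylic cement. First open its child-resistant lid (press it down hard against the spring, turn it anticlockwise about an eighth of a turn while pressed, without forcing it against its claws, and lift it off) and lay it flat, ridge up, in the middle of the round cork rest. Then gather every acrylic offcut from the bench into the pivoting metal cup, and only when all are in it tip the cup by its red handle so that they all drop into the jar; finally stand the cup fully upright again, with the jar left open and the tape roll, foam block and clamp left where they are.

Things in the scene. Friction and masses are not known exactly. Their poses are not given: they have to be found in the camera images.
- station: Fixed station: aluminium plate 150 x 275 x 10 mm on the bench with a white jar and a bracket for a tipping cup. Origin on the bench under the cup's pivot; z up, y from the cup to the jar, x along the pivot; the cup's handle is on the -x side. Jar axis at x=0, y=72 mm. Two grey posts (10 x 24 mm, 167 mm high) at x=+-49 mm, y=0. Place and yaw vary.
- jar_mouth (a point): Centre of the jar's open rim, 110 mm above the bench. Mouth 92 mm in diameter, jar 95 mm deep inside, 100 mm outside. Axes as the station's. An orange spring collar, 112 mm outside, around the neck holds the lid up. Two steel claws stand at +x and -x: posts 70 to 76 mm out, hooks reaching in to 58 mm, tops 23 mm above the rim.
- tooth (a point): Underside of the yellow tooth of the +x claw, 11 mm above the rim (the other claw is the same turned half round). The claw hooks over a lug of the lid; the tooth, on its anticlockwise side, is 7 mm deep and stops the raised lug from turning; a fixed stop blocks clockwise turning.
- lid: Blue push-and-turn lid, 220 g, loose. Origin at the centre of its underside, z up. White plug 86 mm diameter, z 0 to 10 mm; disc 112 mm diameter, z 10 to 24 mm; lugs 12 mm wide along +x and -x out to 67 mm from the axis, z 10 to 18 mm. Locked: axes parallel to the station's, origin level with the rim; pressed fully, 10 mm below it.
- lid_ridge (a point): Middle of the top of the lid's grip ridge, 54 mm above the lid's underside, 30 mm above its disc. The ridge runs along the lid's own y, 64 mm long, 18 mm wide. To open: press down 8.5 to 10 mm (7 N to start, 18 to 20 N there, hard stop at 10 mm), turn anticlockwise seen from above by 0.7 to 0.9 rad while pressed (lugs clear of the claws from 0.5), lift straight up.
- lid_rest: Fixed round cork rest for the lid, 144 mm diameter, 8 mm high; origin at the centre of its underside on the bench. Its place varies.
- cup (a joint): Angle of the aluminium cup about its pivot, rad: 0 upright against its stop, grows as its top goes over towards the jar, 2.05 at the end stop. Friction (about 0.2 Nm) holds it where it is left when empty; it may start up to 0.35 off upright. Offcuts slide out above about 1.8.
- pivot (a point): Centre of the cup's pivot, on station x, 155 mm above the bench.
- cup_handle (a point): Middle of the cup's red round handle: bar 12 mm diameter, 60 mm long, parallel to station x, centred at station x=-99 mm on a crank of 70 mm radius. Cup upright: 70 mm from the pivot towards station -y, at pivot height; as the cup tips it swings up and over towards the jar about the pivot. Can be pinched from above, turning between the fingers.
- cup_floor (a point): Middle of the cup's inner floor, 140 mm above the bench when upright; axes as the station's when upright, turning with the cup. Inside: 70 mm wide (x +-35 mm), walls 4 mm, rim 60 mm above the floor; y from -24 mm (upright back wall) to +20 mm at floor level and +70 mm at the rim, the jar side being a chute sloped 51 degrees.
- cup_lip (a point): Middle of the cup's pouring lip, 45 mm above the pivot when upright, 41 mm from it towards the jar and a little below it when tipped fully.
- offcut1: Orange acrylic offcut, a chunky block 30 x 22 x 18 mm (own x, y, z), 16 g, origin at the centre of its underside, lying on the bench to the robot's right. Four to six of the six colours are there in a run.
- offcut2: Green acrylic offcut, a chunky block 30 x 22 x 18 mm (own x, y, z), 16 g, origin at the centre of its underside, lying on the bench to the robot's right. Four to six of the six colours are there in a run.
- offcut3: Red acrylic offcut, a chunky block 30 x 22 x 18 mm (own x, y, z), 16 g, origin at the centre of its underside, lying on the bench to the robot's right. Four to six of the six colours are there in a run.
- offcut4: Yellow acrylic offcut, a chunky block 30 x 22 x 18 mm (own x, y, z), 16 g, origin at the centre of its underside, lying on the bench to the robot's right. Four to six of the six colours are there in a run.
- offcut5: Blue acrylic offcut, a chunky block 30 x 22 x 18 mm (own x, y, z), 16 g, origin at the centre of its underside, lying on the bench to the robot's right. Four to six of the six colours are there in a run.
- offcut6: Purple acrylic offcut, a chunky block 30 x 22 x 18 mm (own x, y, z), 16 g, origin at the centre of its underside, lying on the bench to the robot's right. Four to six of the six colours are there in a run.
- tape_roll: Bystander: roll of paper tape lying flat, 90 mm diameter, 24 mm high, origin at the centre of its underside. Leave alone.
- foam_block: Bystander: yellow foam block 50 x 160 x 50 mm with two small clear acrylic panels standing in it (120 mm high in all), origin at the centre of its underside. Leave alone.
- clamp: Bystander: spring clamp lying flat, about 145 mm long, 22 mm high, orange grips, origin below its pivot. Leave alone.

How it is judged (in metres and radians):
On the way, in this order (a step that is already met when the one before it is completed fails the run):
1. the lid is pressed and turned free of the claws, still on the jar (angle between the x axis of lid and the x axis of station, either way round above 0.45 rad and horizontal distance between lid and jar_mouth below 0.012 m and z of lid in the frame of jar_mouth below 0.02 m), for 0.04 s.
2. the lid lies flat, ridge up, in the middle of the cork rest (within 35 mm), released (horizontal distance between lid and lid_rest below 0.035 m and angle between lid's own z axis and vertical below 0.12 rad and z of lid in the frame of lid_rest below 0.016 m and contact force between lid and the fingers below 0.5 N), for 0.2 s.
3. all offcuts present lie in the cup, none yet in the jar (x of offcut1 in the frame of cup_floor between -0.04 and 0.04 m and y of offcut1 in the frame of cup_floor between -0.03 and 0.062 m and z of offcut1 in the frame of cup_floor between -0.005 and 0.058 m and contact force between each of offcut1, offcut2, offcut3, offcut4, offcut5, offcut6 and the fingers below 0.3 N and x of offcut2 in the frame of cup_floor between -0.04 and 0.04 m and y of offcut2 in the frame of cup_floor between -0.03 and 0.062 m and z of offcut2 in the frame of cup_floor between -0.005 and 0.058 m and x of offcut3 in the frame of cup_floor between -0.04 and 0.04 m and y of offcut3 in the frame of cup_floor between -0.03 and 0.062 m and z of offcut3 in the frame of cup_floor between -0.005 and 0.058 m and x of offcut4 in the frame of cup_floor between -0.04 and 0.04 m and y of offcut4 in the frame of cup_floor between -0.03 and 0.062 m and z of offcut4 in the frame of cup_floor between -0.005 and 0.058 m and x of offcut5 in the frame of cup_floor between -0.04 and 0.04 m and y of offcut5 in the frame of cup_floor between -0.03 and 0.062 m and z of offcut5 in the frame of cup_floor between -0.005 and 0.058 m and x of offcut6 in the frame of cup_floor between -0.04 and 0.04 m and y of offcut6 in the frame of cup_floor between -0.03 and 0.062 m and z of offcut6 in the frame of cup_floor between -0.005 and 0.058 m), for 0.2 s.
4. the cup is tipped over towards the jar (by more than 1.6 rad) (value of joint cup above 1.6 rad), for 0.1 s.
At the end, for the whole second after the job is handed in: Every offcut present lies at rest inside the jar, the cup is upright (within 0.15 rad of its stop), the lid lies flat, ridge up, on the cork rest (axis within 35 mm of its centre), jar open, and the bystanders are within 30 mm of where they were (all of step 2 and horizontal distance between each of offcut1, offcut2, offcut3, offcut4, offcut5, offcut6 and jar_mouth below 0.047 m and z of each of offcut1, offcut2, offcut3, offcut4, offcut5, offcut6 in the frame of jar_mouth below -0.015 m and linear speed of each of offcut1, offcut2, offcut3, offcut4, offcut5, offcut6, lid below 0.03 m/s and value of joint cup below 0.15 rad and distance of each of tape_roll, foam_block, clamp from where it was at the start of the episode below 0.03 m); the robot touches nothing.
It fails at once if the lid is forced (over 150 N between it and the jar or its claws) (contact force between lid and station above 150 N).
It fails at once if tape roll pushed more than 30 mm or knocked over (distance of tape_roll from where it was at the start of the episode above 0.03 m or angle between tape_roll's own z axis and vertical above 0.5 rad).
It fails at once if foam block pushed more than 30 mm or knocked over (distance of foam_block from where it was at the start of the episode above 0.03 m or angle between foam_block's own z axis and vertical above 0.5 rad).
It fails at once if clamp pushed more than 30 mm or knocked over (distance of clamp from where it was at the start of the episode above 0.03 m or angle between clamp's own z axis and vertical above 0.5 rad).
Of offcut1, offcut2, offcut3, offcut4, offcut5, offcut6 only 4 to 6 are there at a start; the rules pass over those that are not, and their reading is None.
At some moment in a run one of offcut1, offcut2, offcut3, offcut4, offcut5, offcut6 may be knocked a few centimetres aside while the robot is not near it.
Once in a run the grip may slacken for a moment while it holds something.
It also fails if it takes over 210 s, if anything falls off the work surface, if the arm or the gripper's body presses on something with over 40 N, if the wrist force passes 120 N, or if a joint passes its speed limit or range.

## Working session

There is one attempt and no reset: what is moved stays moved. The work goes in short steps, Python scripts to look and compute and a shell command to move; the robot and the scene stay as the last step left them, time stands still between calls to the robot, and variables do not carry over. Pictures are saved under pics/ and viewed, and the job is handed in when it is done.

```bash
ls; mkdir -p pics; cat > h.py <<'E'
import numpy as np, cv2
from bench import robot
def snap(cam,name):
    p,d=robot.read_camera(cam); cv2.imwrite(f'pics/{name}.png',p[:,:,::-1]); return p,d
def world(cam,u,v,z=None,d=None,cp=None):
    c=cp or robot.camera_params(cam); R=np.array(c['R']);t=np.array(c['t'])
    ray=np.array([(u-c['cx'])/c['fx'],(v-c['cy'])/c['fy'],1.0])
    o=-R.T@t; w=R.T@ray
    if z is not None: return o+w*(z-o[2])/w[2]
    return o+w*d
E
python3 - <<'E'
from h import *
o=robot.get_obs()
print({k:np.round(v,3).tolist() for k,v in o.items()})
for c in ['side','top','wrist']:
    p,d=snap(c,c+'0'); cp=robot.camera_params(c); print(c,cp['fx'],np.round(-np.array(cp['R']).T@np.array(cp['t']),3),np.round(cp['R'],2).tolist())
E
```

```text
pics
{'clock': 0.0, 'joint_pos': [-73.772, 28.165, 89.349, -0.001, 62.551, -6.053], 'qvel': [0.033, -0.039, 0.007, -0.114, -0.062, -0.031], 'tau': [0.002, -61.844, -26.159, 0.0, 0.004, 0.0], 'tcp_pos': [0.237, -0.578, 0.231], 'ee_rot': [[-0.0, 0.379, -0.925], [0.001, -0.925, -0.379], [-1.0, -0.001, -0.0]], 'wrist_force': [0.371, -0.166, 1.106], 'moment': [0.043, 0.002, -0.004], 'width': 0.085}
side 545.4056763119474 [ 0.479 -1.015  1.398] [[1.0, -0.1, 0.0], [-0.08, -0.78, -0.62], [0.06, 0.62, -0.78]]
top 471.3687613641385 [ 0.502 -0.004  1.55 ] [[-0.0, -1.0, 0.0], [-1.0, 0.0, -0.06], [0.06, -0.0, -1.0]]
wrist 330.54601708274186 [ 0.3   -0.551  0.373] [[0.38, -0.93, -0.0], [-0.89, -0.37, 0.27], [-0.25, -0.1, -0.96]]
```

View pics/side0.png

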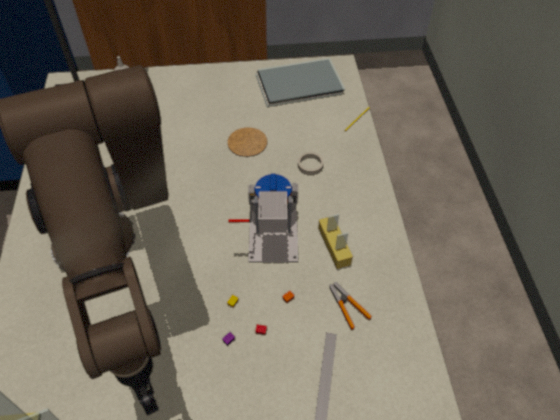

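View pics/top0.png

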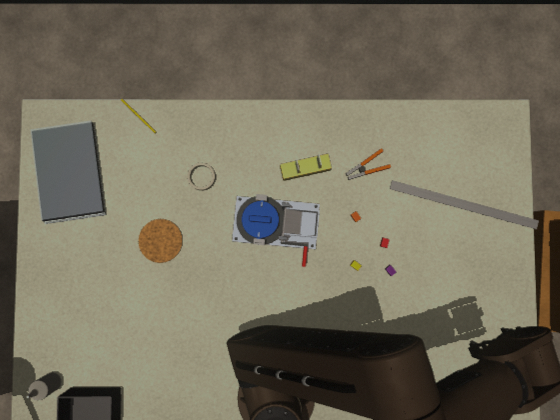

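View pics/wrist0.png

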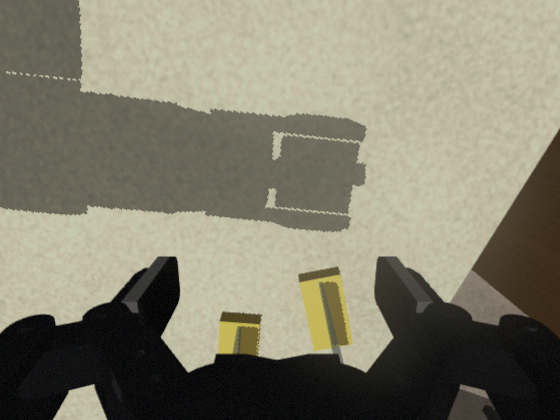

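```bash
python3 - <<'E'
from h import *
P={}
zz={'lid_ridge':.164,'jar_mouth':.11,'tooth':.121,'pivot':.155,'cup_handle':.155,'cup_floor':.14,'cup_lip':.2,'lid':.11,'station':0,'lid_rest':0,'tape_roll':0,'foam_block':0,'clamp':0}
for cam in ['top','side']:
    p,d=robot.read_camera(cam); c=robot.camera_params(cam)
    for n in list(zz)+['offcut%d'%i for i in range(1,7)]:
        for r in robot.place_of(n,cam)[:2]:
            u,v=r['location']; ui,vi=int(round(u)),int(round(v))
            dd=d[max(vi,0),max(ui,0)] if 0<=vi<420 and 0<=ui<560 else 0
            print(cam,n,round(r['conf'],2),np.round([u,v],1),np.round(world(cam,u,v,z=zz.get(n,0)),4),'depth pt',np.round(world(cam,u,v,d=dd),3))
print(robot.get_obs()['clock'])
E
```

```text
top lid_ridge 0.82 [260.2 219.3] [0.563 0.047 0.164] depth pt [0.563 0.047 0.163]
top lid_ridge 0.7 [281.2 224.3] [ 0.5483 -0.0148  0.164 ] depth pt [ 0.551 -0.015  0.082]
top tooth 0.87 [258.9 197.5] [0.6313 0.0527 0.121 ] depth pt [0.63  0.052 0.134]
top pivot 0.61 [284.3 219.9] [ 0.5616 -0.0241  0.155 ] depth pt [ 0.56  -0.023  0.199]
top pivot 0.31 [281.6 222. ] [ 0.5554 -0.0161  0.155 ] depth pt [ 0.558 -0.017  0.082]
top cup_handle 0.63 [305.7 254.9] [ 0.4584 -0.087   0.155 ] depth pt [ 0.459 -0.087  0.161]
top cup_floor 0.62 [307. 223.] [ 0.553  -0.0922  0.14  ] depth pt [ 0.553 -0.092  0.141]
top cup_lip 0.92 [282.9 221.5] [ 0.5551 -0.0194  0.2   ] depth pt [ 0.56  -0.021  0.078]
top lid 0.56 [260.4 221.2] [0.5596 0.0484 0.11  ] depth pt [0.558 0.047 0.158]
top station 0.94 [282.5 224.3] [ 0.5538 -0.0203  0.    ] depth pt [ 0.551 -0.019  0.087]
top station 0.21 [258.3 219.3] [0.5703 0.0593 0.    ] depth pt [0.563 0.053 0.165]
top lid_rest 0.9 [160.5 237.7] [0.5099 0.3799 0.    ] depth pt [0.51  0.379 0.003]
top tape_roll 0.71 [203.1 176.6] [0.7117 0.2422 0.    ] depth pt [ 0.
[... 3500 characters left out ...]
 298.8] [ 0.4366 -0.247   0.    ] depth pt [ 0.437 -0.255  0.015]
side offcut3 0.53 [288.1 293.5] [ 0.5832 -0.244   0.    ] depth pt [ 0.582 -0.255  0.02 ]
side offcut4 0.63 [237.5 298.8] [ 0.4366 -0.247   0.    ] depth pt [ 0.437 -0.255  0.015]
side offcut4 0.53 [288.1 293.5] [ 0.5832 -0.244   0.    ] depth pt [ 0.582 -0.255  0.02 ]
side offcut5 0.63 [237.5 298.8] [ 0.4366 -0.247   0.    ] depth pt [ 0.437 -0.255  0.015]
side offcut5 0.53 [288.1 293.5] [ 0.5832 -0.244   0.    ] depth pt [ 0.582 -0.255  0.02 ]
side offcut6 0.63 [237.5 298.8] [ 0.4366 -0.247   0.    ] depth pt [ 0.437 -0.255  0.015]
side offcut6 0.53 [288.1 293.5] [ 0.5832 -0.244   0.    ] depth pt [ 0.582 -0.255  0.02 ]
2.15
```

```bash
cat >> h.py <<'E'
from scipy.spatial.transform import Rotation as Ro
def plan(pos,yaw,o=None):
    o=o or robot.get_obs(); R=np.array(o['ee_rot'])
    x=np.array([0,0,-1.]); a=np.radians(yaw); y=np.array([np.cos(a),np.sin(a),0]); T=np.c_[x,y,np.cross(x,y)]
    off=R.T@(np.array(pos)-o['tcp_pos']); rv=Ro.from_matrix(R.T@T).as_rotvec(degrees=True)
    print('off',np.round(off,4).tolist(),'rot',np.round(rv,2).tolist(),'rows',np.linalg.norm(off)/.0417,np.linalg.norm(rv)/7.16)
E
python3 -c "
from h import *
plan([.545,.03,.38],-7)"
```

```text
off [-0.1487, -0.4461, -0.5157] rot [-60.72, 0.0, -0.0] rows 16.736457702761143 8.48088027323756
```

```bash
python3 -m handwheel '{"rotation":[[-60.7,0,0],[-60.7,0,0],[-60.7,0,0],[-60.7,0,0],[-60.7,0,0],[-60.7,0,0],[-60.7,0,0],[-60.7,0,0],[-60.7,0,0],[-60.7,0,0],[-60.7,0,0],[-60.7,0,0]],"offset":[[-0.149,-0.446,-0.516],[-0.149,-0.446,-0.516],[-0.149,-0.446,-0.516],[-0.149,-0.446,-0.516],[-0.149,-0.446,-0.516],[-0.149,-0.446,-0.516],[-0.149,-0.446,-0.516],[-0.149,-0.446,-0.516],[-0.149,-0.446,-0.516],[-0.149,-0.446,-0.516],[-0.149,-0.446,-0.516],[-0.149,-0.446,-0.516]],"gripper":[0.085,0.085,0.085,0.085,0.085,0.085,0.085,0.085,0.085,0.085,0.085,0.085]}'
python3 -c "
from h import *
plan([.545,.03,.38],-7)"
```

```text
clock: 3.15
tcp_pos: [0.4583, -0.1407, 0.3388]
ee_rot: [[0.001, 0.992, -0.122], [-0.0, -0.122, -0.992], [-1.0, 0.001, 0.0]]
wrist_force: [0.5, -0.9, 0.0]
width: 0.085
off [-0.0412, 0.0652, -0.18] rot [-0.03, 0.02, -0.04] rows 4.696612746824221 0.006993344229259281
```

```bash
python3 -m handwheel '{"rotation":[[0,0,0],[0,0,0],[0,0,0],[0,0,0],[0,0,0],[0,0,0],[0,0,0]],"offset":[[-0.041,0.065,-0.18],[-0.041,0.065,-0.18],[-0.041,0.065,-0.18],[-0.041,0.065,-0.18],[-0.041,0.065,-0.18],[-0.041,0.065,-0.18],[-0.041,0.065,-0.18]],"gripper":[0.085,0.085,0.085,0.085,0.085,0.085,0.085]}'
python3 - <<'E'
from h import *
p,d=snap('wrist','w1'); np.save('w1d.npy',d); c=robot.camera_params('wrist')
for n,z in {'lid_ridge':.164,'tooth':.121,'pivot':.155,'cup_handle':.155,'cup_floor':.14,'cup_lip':.2,'lid':.11,'station':0,'jar_mouth':.11}.items():
    for r in robot.place_of(n,'wrist')[:1]:
        print(n,round(r['conf'],2),np.round(r['location'],1),np.round(world('wrist',*r['location'],z=z),4))
for r in robot.regions_of('lid_ridge','wrist')[:1]: print(r['conf'],r['rect'],r['mask'].sum())
snap('top','t1')
E
```

```text
clock: 3.73
tcp_pos: [0.5446, 0.0293, 0.3789]
ee_rot: [[-0.0, 0.993, -0.12], [-0.0, -0.12, -0.993], [-1.0, -0.0, 0.0]]
wrist_force: [-0.1, -0.1, -0.4]
width: 0.0849
lid_ridge 0.86 [295.  156.3] [0.5649 0.0457 0.164 ]
tooth 0.77 [346.2 138.5] [0.6292 0.0527 0.121 ]
pivot 0.83 [297.1 216.8] [ 0.5601 -0.0266  0.155 ]
cup_handle 0.74 [214.3 272.2] [ 0.4519 -0.0852  0.155 ]
cup_floor 0.79 [294.1 266.2] [ 0.5498 -0.0968  0.14  ]
cup_lip 0.92 [299.6 228.8] [ 0.5605 -0.0246  0.2   ]
lid 0.82 [291.3 149.4] [0.5636 0.0465 0.11  ]
station 0.85 [287. 187.] [ 0.5532 -0.0261  0.    ]
jar_mouth 0.45 [315.3 309.8] [ 0.5726 -0.1832  0.11  ]
0.91 [244.5, 102.9, 338.5, 198.6] 7231
```

View pics/w1.png

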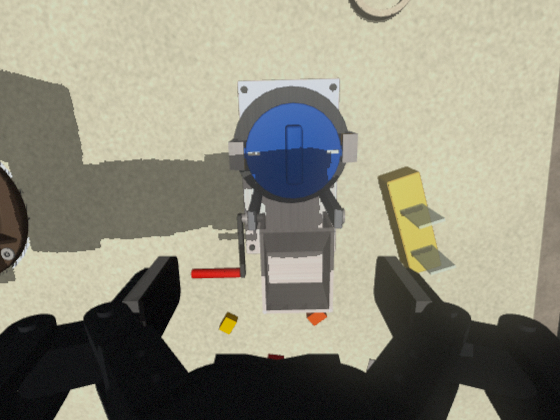

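View pics/t1.png

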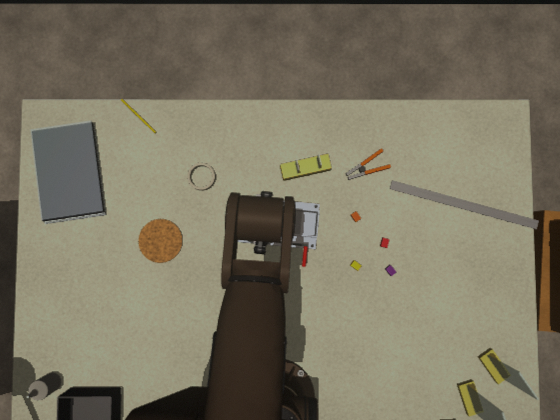

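```bash
cat >> h.py <<'E'
def cloud(cam,d):
    c=robot.camera_params(cam); R=np.array(c['R']);t=np.array(c['t'])
    v,u=np.mgrid[:420,:560]; P=np.stack([(u-c['cx'])/c['fx']*d,(v-c['cy'])/c['fy']*d,d],-1)
    return (P-t)@R
def rect(P):
    (cx,cy),(w,h),a=cv2.minAreaRect((P[:,:2]*1000).astype(np.float32)); return np.round([cx,cy,w,h,a],1)
E
python3 - <<'E'
from h import *
d=np.load('w1d.npy'); W=cloud('wrist',d); ok=d>0
def sel(x0,x1,y0,y1,z0,z1): 
    return W[ok&(W[...,0]>x0)&(W[...,0]<x1)&(W[...,1]>y0)&(W[...,1]<y1)&(W[...,2]>z0)&(W[...,2]<z1)]
r=sel(.53,.6,0,.1,.158,.17); print('ridge',len(r),r.mean(0),rect(r))
h=sel(.40,.50,-.13,-.05,.13,.2); print('handle',len(h),h.mean(0),h[:,2].max(),rect(h))
dd=sel(.49,.63,-.02,.12,.128,.142); print('disc',len(dd),dd[:,2].mean(),rect(dd))
import cv2
m=((W[...,2]>.004)&(W[...,2]<.016)&ok&(W[...,0]>.43)&(W[...,0]<.68)&(W[...,1]<.18)).astype(np.uint8)
pl=W[m>0]; n,l,s,ce=cv2.connectedComponentsWithStats(m)
print('plate',rect(pl))
f=sel(.52,.58,-.13,-.06,.13,.15);print('floor',len(f),f.mean(0),rect(f))
fl=sel(.52,.60,-.06,.0,.19,.21);print('lip',len(fl),fl.mean(0),fl[:,2].max())
c1=sel(.61,.66,.03,.07,.12,.14);print('claw+',c1.mean(0)); c2=sel(.47,.51,.03,.08,.12,.14);print('claw-',c2.mean(0))
E
```

```text
ridge 956 [0.5640933  0.0478543  0.16306003] [564.3  47.2  63.4  18.   84.5]
handle 671 [ 0.46401758 -0.07963429  0.15901997] 0.16262552266289748 [458.8 -68.9  43.1  65.7  84.6]
disc 6769 0.13327451694302142 [559.9  41.7 121.9 140.1  89.3]
plate [ 541.2 -103.2  493.4  168.4   80.1]
floor 1787 [ 0.55011809 -0.09692328  0.14076298] [549.9 -93.3  53.6  64.   85.7]
lip 704 [ 0.56252065 -0.03099728  0.19773994] 0.2019590937118459
claw+ [0.62427314 0.04695242 0.13159603]
claw- [0.49863499 0.0509431  0.13076497]
```

```bash
python3 -c "
from h import *
plan([.5642,.0475,.140],-5.5)"
```

```text
off [0.239, 0.0173, -0.022] rot [-1.55, 0.0, -0.01] rows 5.7713638119730195 0.21587787814710954
```

```bash
python3 -m handwheel '{"rotation":[[-1.5,0,0],[-1.5,0,0],[-1.5,0,0],[-1.5,0,0],[-1.5,0,0],[-1.5,0,0],[-1.5,0,0],[-1.5,0,0],[-1.5,0,0],[-1.5,0,0]],"offset":[[0,0.0173,-0.022],[0.04,0.0173,-0.022],[0.08,0.0173,-0.022],[0.12,0.0173,-0.022],[0.16,0.0173,-0.022],[0.19,0.0173,-0.022],[0.21,0.0173,-0.022],[0.225,0.0173,-0.022],[0.239,0.0173,-0.022],[0.239,0.0173,-0.022]],"gripper":[0.05,0.05,0.05,0.05,0.05,0.05,0.05,0.05,0.05,0.05]}' 80
python3 -c "
from h import *
plan([.5642,.0475,.140],-5.5)
snap('side','s2')"
```

```text
clock: 5.17
tcp_pos: [0.5632, 0.0477, 0.1375]
ee_rot: [[-0.004, 0.995, -0.096], [0.0, -0.096, -0.995], [-1.0, -0.004, 0.0]]
wrist_force: [-0.7, 0.1, -0.6]
width: 0.0501
off [-0.0025, 0.001, 0.0001] rot [-0.03, 0.02, 0.23] rows 0.0644131067265968 0.03281384215418664
```

View pics/s2.png

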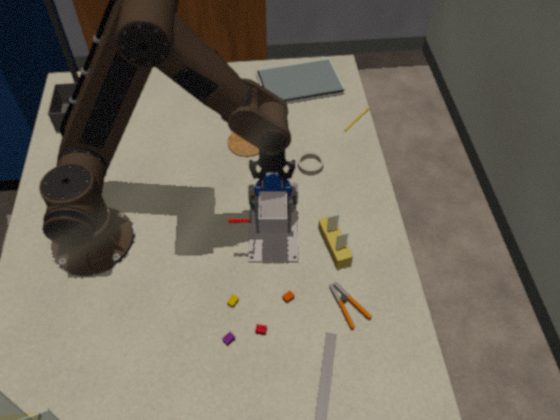

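```bash
python3 -m handwheel '{"rotation":[[0,0,0],[0,0,0],[0,0,0],[0,0,0],[0,0,0],[0,0,0],[0,0,0]],"offset":[[0,0,0],[0,0,0],[0,0,0],[0,0,0],[0,0,0],[0,0,0],[0,0,0]],"gripper":[0.005,0.005,0.005,0.005,0.005,0.005,0.005]}' 100
python3 -c "
from h import *
o=robot.get_obs();print(o['wrist_force'],o['moment'],o['tcp_pos'])"
```

```text
clock: 5.8
tcp_pos: [0.5649, 0.0477, 0.1414]
ee_rot: [[0.003, 0.995, -0.096], [-0.0, -0.096, -0.995], [-1.0, 0.003, -0.0]]
wrist_force: [-0.8, -0.2, 5.7]
width: 0.0161
[-0.83768116 -0.18795553  5.74681717] [ 0.02636778  0.05180865 -0.01186285] [0.56488626 0.04771637 0.14140529]
```

```bash
python3 -m handwheel '{"rotation":[[0,0,0],[0,0,0],[0,0,0],[0,0,0]],"offset":[[0.003,0,0],[0.006,0,0],[0.006,0,0],[0.006,0,0]],"gripper":[0.005,0.005,0.005,0.005]}'
```

```text
clock: 6.13
tcp_pos: [0.5649, 0.0477, 0.1359]
ee_rot: [[0.003, 0.995, -0.096], [-0.0, -0.096, -0.995], [-1.0, 0.003, -0.0]]
wrist_force: [-3.5, 0.1, 14.0]
width: 0.0161
```

```bash
python3 -m handwheel '{"rotation":[[0,0,0],[0,0,0],[0,0,0],[0,0,0]],"offset":[[0.002,0,0],[0.0037,0,0],[0.0037,0,0],[0.0037,0,0]],"gripper":[0.005,0.005,0.005,0.005]}'
```

```text
clock: 6.47
tcp_pos: [0.5649, 0.0477, 0.1326]
ee_rot: [[0.003, 0.995, -0.096], [-0.0, -0.096, -0.995], [-1.0, 0.003, -0.0]]
wrist_force: [-4.1, -0.5, 17.6]
width: 0.0161
```

```bash
python3 -m handwheel '{"rotation":[[0,0,0],[-4,0,0],[-8,0,0],[-12,0,0],[-12,0,0]],"offset":[[0.0006,0,0],[0.0006,0,0],[0.0006,0,0],[0.0006,0,0],[0.0006,0,0]],"gripper":[0.005,0.005,0.005,0.005,0.005]}'
python3 -c "
from h import *
o=robot.get_obs();print(o['wrist_force'],o['moment'])"
```

```text
clock: 6.88
tcp_pos: [0.5657, 0.0477, 0.1324]
ee_rot: [[0.005, 0.993, 0.116], [0.0, 0.116, -0.993], [-1.0, 0.005, 0.001]]
wrist_force: [-1.5, 0.3, 18.4]
width: 0.0158
[-1.47614386  0.25908268 18.41470918] [ 0.04574296  0.33484089 -0.26831704]
```

```bash
python3 -m handwheel '{"rotation":[[-4,0,0],[-8,0,0],[-12,0,0],[-16,0,0],[-20,0,0],[-24,0,0],[-28,0,0],[-32,0,0],[-34,0,0],[-34,0,0],[-34,0,0]],"offset":[[0.0001,0,0],[0.0001,0,0],[0.0001,0,0],[0.0001,0,0],[0.0001,0,0],[0.0001,0,0],[0.0001,0,0],[0.0001,0,0],[0.0001,0,0],[0.0001,0,0],[0.0001,0,0]],"gripper":[0.005,0.005,0.005,0.005,0.005,0.005,0.005,0.005,0.005,0.005,0.005]}'
python3 -c "
from h import *
o=robot.get_obs();print(o['wrist_force'],o['moment'])
snap('wrist','w3')"
```

```text
clock: 7.8
tcp_pos: [0.5658, 0.0477, 0.1324]
ee_rot: [[0.006, 0.761, 0.649], [-0.0, 0.649, -0.761], [-1.0, 0.004, 0.004]]
wrist_force: [-0.2, 0.5, 17.3]
width: 0.0163
[-0.23775461  0.49814263 17.27075408] [-0.03701018  0.18165514 -0.30733001]
```

View pics/w3.png

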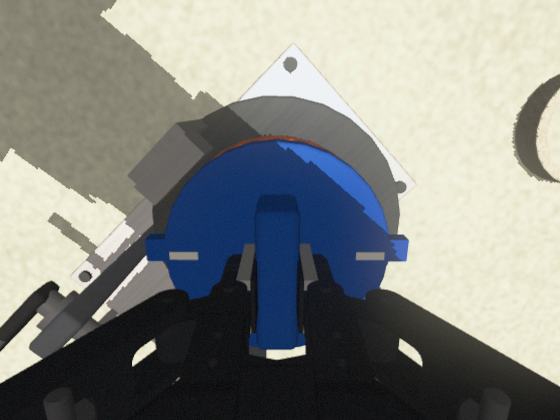

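```bash
python3 -m handwheel '{"rotation":[[0,0,0],[0,0,0],[0,0,0],[0,0,0],[0,0,0],[0,0,0],[0,0,0],[0,0,0],[0,0,0]],"offset":[[-0.006,0,0],[-0.02,0,0],[-0.04,0,0],[-0.06,0,0],[-0.08,0,0],[-0.1,0,0],[-0.12,0,0],[-0.13,0,0],[-0.13,0,0]],"gripper":[0.005,0.005,0.005,0.005,0.005,0.005,0.005,0.005,0.005]}'
python3 - <<'E'
from h import *
for cam in ['top','side']:
    p,d=snap(cam,cam+'4')
    for r in robot.regions_of('lid_rest',cam)[:1]:
        m=r['mask'].astype(np.uint8); cs=max(cv2.findContours(m,0,1)[0],key=cv2.contourArea)
        (u,v),ax,a=cv2.fitEllipse(cs); print(cam,r['conf'],r['rect'],(u,v),ax,world(cam,u,v,z=.008))
plan([.505,.372,.262],40)
E
```

```text
clock: 8.6
tcp_pos: [0.5648, 0.0478, 0.2619]
ee_rot: [[0.004, 0.761, 0.649], [-0.0, 0.649, -0.761], [-1.0, 0.003, 0.003]]
wrist_force: [-0.4, -0.2, -2.8]
width: 0.016
top 0.9 [141.8, 218.2, 183.4, 264.9] (160.59910583496094, 240.32290649414062) (43.39082336425781, 43.8775634765625) [0.50136136 0.37744582 0.008     ]
side 0.6 [226.8, 127.0, 259.0, 157.7] (243.70191955566406, 141.71522521972656) (29.059375762939453, 32.209232330322266) [0.49121003 0.37627763 0.008     ]
off [-0.0036, 0.1658, -0.2848] rot [0.48, -0.07, 0.09] rows 7.90286895805984 0.06822535462692537
```

View pics/side4.png

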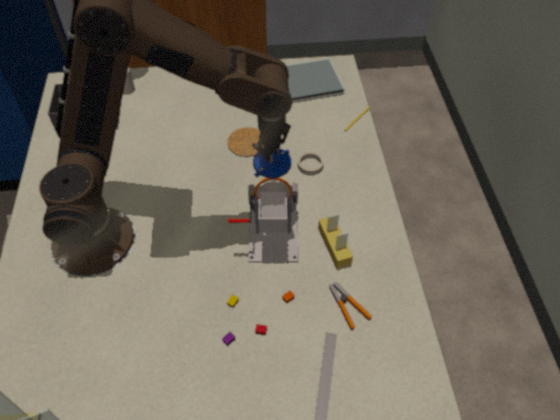

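```bash
python3 -c "
from h import *
plan([.5015,.377,.262],40)"
```

```text
off [-0.0035, 0.1664, -0.2909] rot [0.48, -0.07, 0.09] rows 8.036039811209552 0.06822535462692537
```

```bash
python3 -m handwheel '{"rotation":[[0,0,0],[0,0,0],[0,0,0],[0,0,0],[0,0,0],[0,0,0],[0,0,0],[0,0,0],[0,0,0],[0,0,0],[0,0,0],[0,0,0]],"offset":[[0,0.0166,-0.0291],[0,0.035,-0.061],[0,0.053,-0.092],[0,0.071,-0.124],[0,0.089,-0.155],[0,0.107,-0.187],[0,0.125,-0.218],[0,0.143,-0.25],[0,0.155,-0.271],[0,0.1664,-0.2909],[0,0.1664,-0.2909],[0,0.1664,-0.2909]],"gripper":[0.005,0.005,0.005,0.005,0.005,0.005,0.005,0.005,0.005,0.005,0.005,0.005]}'
python3 - <<'E'
from h import *
plan([.5015,.377,.045],40)
p,d=snap('wrist','w5')
E
```

```text
clock: 9.8
tcp_pos: [0.5013, 0.3778, 0.258]
ee_rot: [[-0.002, 0.759, 0.651], [-0.001, 0.651, -0.759], [-1.0, -0.002, -0.0]]
wrist_force: [-0.2, -0.7, -2.8]
width: 0.0163
off [0.213, 0.0002, 0.0008] rot [0.59, -0.01, 0.13] rows 5.107378458715731 0.0844788664502011
```

View pics/w5.png

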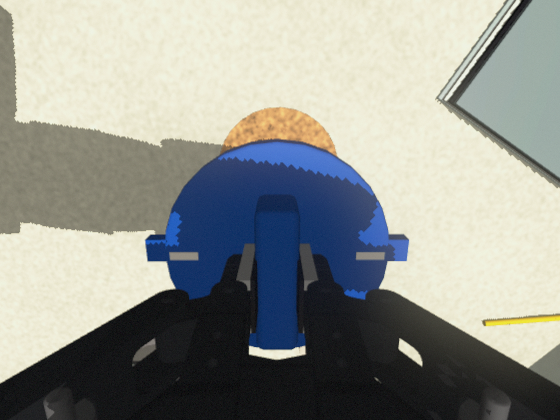

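```bash
python3 -m handwheel '{"rotation":[[0,0,0],[0,0,0],[0,0,0],[0,0,0],[0,0,0],[0,0,0],[0,0,0],[0,0,0],[0,0,0]],"offset":[[0.04,0,0],[0.08,0,0],[0.12,0,0],[0.155,0,0],[0.185,0,0],[0.2,0,0],[0.21,0,0],[0.213,0,0],[0.213,0,0]],"gripper":[0.005,0.005,0.005,0.005,0.005,0.005,0.005,0.005,0.005]}'
```

```text
clock: 10.6
tcp_pos: [0.5023, 0.3764, 0.0464]
ee_rot: [[-0.0, 0.761, 0.648], [-0.0, 0.648, -0.761], [-1.0, -0.001, 0.0]]
wrist_force: [0.4, -0.7, -2.3]
width: 0.0159
```

```bash
python3 -m handwheel '{"rotation":[[0,0,0],[0,0,0],[0,0,0],[0,0,0]],"offset":[[0.003,0,0],[0.0055,0,0],[0.007,0,0],[0.007,0,0]],"gripper":[0.005,0.005,0.005,0.005]}'
```

```text
clock: 10.93
tcp_pos: [0.502, 0.3771, 0.04]
ee_rot: [[0.001, 0.761, 0.649], [0.0, 0.649, -0.761], [-1.0, 0.001, 0.0]]
wrist_force: [-0.4, -1.3, -1.9]
width: 0.0161
```

```bash
python3 -m handwheel '{"rotation":[[0,0,0],[0,0,0],[0,0,0]],"offset":[[0.001,0,0],[0.0015,0,0],[0.0015,0,0]],"gripper":[0.005,0.005,0.005]}'
python3 -m handwheel '{"rotation":[[0,0,0],[0,0,0],[0,0,0],[0,0,0],[0,0,0],[0,0,0],[0,0,0],[0,0,0],[0,0,0]],"offset":[[0,0,0],[0,0,0],[0,0,0],[0,0,0],[-0.04,0,0],[-0.08,0,0],[-0.12,0,0],[-0.16,0,0],[-0.16,0,0]],"gripper":[0.05,0.05,0.05,0.05,0.05,0.05,0.05,0.05,0.05]}'
python3 - <<'E'
from h import *
p,d=snap('wrist','w6'); W=cloud('wrist',d)
r=W[(d>0)&(W[...,2]>.05)&(W[...,2]<.07)&(abs(W[...,0]-.5)<.1)&(abs(W[...,1]-.377)<.1)]; print(r.mean(0),rect(r))
k=W[(d>0)&(W[...,2]>.027)&(W[...,2]<.037)&(abs(W[...,0]-.5)<.08)&(abs(W[...,1]-.377)<.08)]; print(k[:,2].mean(),np.linalg.lstsq(np.c_[k[:,:2],np.ones(len(k))],k[:,2],rcond=None)[0])
p,d=snap('top','t6')
for r in robot.regions_of('lid_rest','top')[:1]:print(r['conf'],r['rect'])
for n,z in [('lid',.008),('lid_ridge',.062)]:
  for r in robot.place_of(n,'top')[:2]: print(n,r['conf'],world('top',*r['location'],z=z))
W=cloud('top',d)
for n in range(1,2):
  m=(W[...,2]>.009)&(W[...,2]<.05)&(W[...,1]<-.18)&(W[...,1]>-.55)&(W[...,0]>.3)&(W[...,0]<.66)&(d>0)
  k,l,s,c=cv2.connectedComponentsWithStats(m.astype(np.uint8))
  for i in range(1,k):
    P=W[l==i]
    if len(P)>8: print(p[l==i].mean(0).round(),len(P),rect(P),P[:,2].max())
E
```

```text
clock: 11.18
tcp_pos: [0.5022, 0.3771, 0.0395]
ee_rot: [[0.001, 0.761, 0.649], [0.0, 0.649, -0.761], [-1.0, 0.001, 0.0]]
wrist_force: [-3.9, -2.8, 9.6]
width: 0.0157
clock: 11.93
tcp_pos: [0.5041, 0.3785, 0.206]
ee_rot: [[0.01, 0.761, 0.649], [0.006, 0.649, -0.761], [-1.0, 0.011, 0.002]]
wrist_force: [0.1, 1.1, 0.2]
width: 0.0502
[0.49795063 0.37867425 0.05720173] [499.1 377.4  18.   62.9  40.7]
0.027873962841164696 [-0.00316247 -0.00112172  0.02986556]
0.95 [147.9, 219.9, 184.3, 263.0]
lid 0.91 [0.49557861 0.38028641 0.008     ]
lid_ridge 0.89 [0.50930428 0.38243438 0.062     ]
[159.  89.  45.] 68 [ 579.2 -260.2   33.6   22.5   30.5] 0.024971161065064525
[153.  53.  49.] 70 [ 495.5 -351.5   22.4   30.2   74.9] 0.023824847940778274
[157. 151.  38.] 66 [ 421.8 -257.5   29.9   21.8   57.7] 0.026909875541441728
[104.  58. 103.] 68 [ 406.5 -369.9   30.2   21.5   38.4] 0.026373444337860534
```

View pics/t6.png

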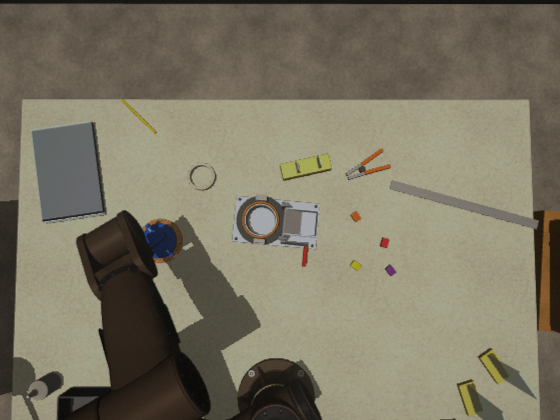

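View pics/w6.png

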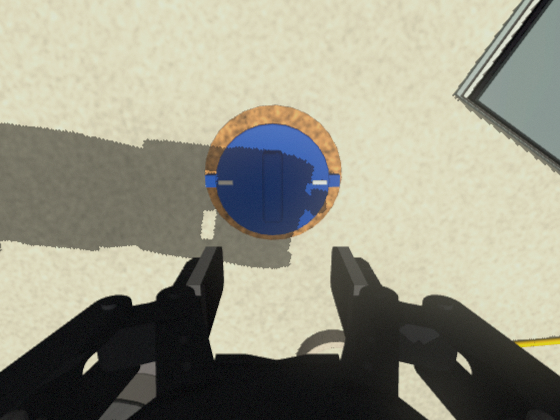

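```bash
python3 -c "
from h import *
plan([.44,-.40,.34],-32)"
```

```text
off [-0.1423, -0.5513, 0.5509] rot [72.47, 0.07, 0.13] rows 18.99877601267098 10.122142858297147
```

```bash
python3 -m handwheel '{"rotation":[[0,0,0],[0,0,0],[0,0,0],[72.5,0,0],[72.5,0,0],[72.5,0,0],[72.5,0,0],[72.5,0,0],[72.5,0,0],[72.5,0,0],[72.5,0,0],[72.5,0,0]],"offset":[[-0.04,0,0],[-0.08,0,0],[-0.12,0,0],[-0.142,-0.551,0.551],[-0.142,-0.551,0.551],[-0.142,-0.551,0.551],[-0.142,-0.551,0.551],[-0.142,-0.551,0.551],[-0.142,-0.551,0.551],[-0.142,-0.551,0.551],[-0.142,-0.551,0.551],[-0.142,-0.551,0.551]],"gripper":[0.05,0.05,0.05,0.05,0.05,0.05,0.05,0.05,0.05,0.05,0.05,0.05]}'; python3 -c "
from h import *
plan([.44,-.40,.34],-32)"
```

```text
clock: 13.18
tcp_pos: [0.4717, 0.0016, 0.3275]
ee_rot: [[-0.002, 0.911, -0.412], [0.0, -0.412, -0.911], [-1.0, -0.002, 0.001]]
wrist_force: [0.8, 0.3, 0.5]
width: 0.0503
off [-0.0125, 0.1365, 0.379] rot [7.68, 0.05, 0.11] rows 9.664211553725362 1.0725124327045024
```

```bash
python3 -m handwheel '{"rotation":[[7.7,0,0],[7.7,0,0],[7.7,0,0],[7.7,0,0],[7.7,0,0],[7.7,0,0],[7.7,0,0],[7.7,0,0],[7.7,0,0],[7.7,0,0],[7.7,0,0],[7.7,0,0]],"offset":[[-0.0125,0.1365,0.379],[-0.0125,0.1365,0.379],[-0.0125,0.1365,0.379],[-0.0125,0.1365,0.379],[-0.0125,0.1365,0.379],[-0.0125,0.1365,0.379],[-0.0125,0.1365,0.379],[-0.0125,0.1365,0.379],[-0.0125,0.1365,0.379],[-0.0125,0.1365,0.379],[-0.0125,0.1365,0.379],[-0.0125,0.1365,0.379]],"gripper":[0.05,0.05,0.05,0.05,0.05,0.05,0.05,0.05,0.05,0.05,0.05,0.05]}'; cat >> h.py <<'E'
def blocks(cam,name=None,reg=None):
    p,d=robot.read_camera(cam) 
    if name: cv2.imwrite(f'pics/{name}.png',p[:,:,::-1])
    W=cloud(cam,d)
    x0,x1,y0,y1=reg or (.3,.68,-.55,-.17)
    m=(W[...,2]>.012)&(W[...,2]<.05)&(W[...,1]<y1)&(W[...,1]>y0)&(W[...,0]>x0)&(W[...,0]<x1)&(d>0)
    hsv=cv2.cvtColor(p,cv2.COLOR_RGB2HSV); m&=hsv[...,1]>90
    k,l,s,c=cv2.connectedComponentsWithStats(m.astype(np.uint8))
    for i in range(1,k):
        P=W[l==i]
        if len(P)<15: continue
        P=P[P[:,2]>P[:,2].max()-.006]
        cx,cy,w,h,a=rect(P); jaw=a+90 if w>h else a
        print(p[l==i].mean(0).round(),len(P),'c',cx,cy,'size',w,h,'jaw',round((jaw+90)%180-90,1),'pix',c[i].round(),'ztop',round(P[:,2].max(),4))
E
python3 - <<'E'
from h import *
blocks('wrist','w7')
E
```

```text
clock: 14.18
tcp_pos: [0.4425, -0.3996, 0.339]
ee_rot: [[-0.002, 0.85, -0.527], [0.003, -0.527, -0.85], [-1.0, -0.003, -0.001]]
wrist_force: [0.2, 0.5, -0.3]
width: 0.05
[198. 113.  60.] 395 c 579.0 -258.5 size 29.7 21.5 jaw -56.5 pix [312.  10.] ztop 0.0198
[198. 195.  57.] 407 c 421.0 -257.1 size 29.8 21.6 jaw -35.6 pix [208.  78.] ztop 0.02
[202.  82.  79.] 356 c 494.1 -351.8 size 21.3 29.7 jaw 74.8 pix [292. 111.] ztop 0.0202
[134.  70. 137.] 315 c 404.7 -370.0 size 29.3 21.3 jaw -49.8 pix [245. 157.] ztop 0.0202
```

View pics/w7.png

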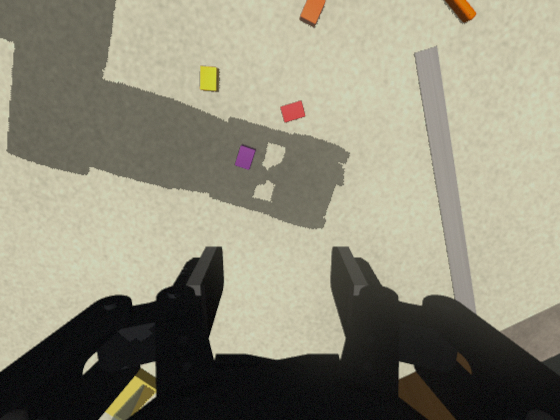

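```bash
python3 -c "
from h import *
plan([.4047,-.370,.005],-50)"
```

```text
off [0.3347, -0.0465, -0.0038] rot [18.26, -0.03, 0.17] rows 8.10267600608669 2.5507513734943528
```

```bash
python3 -m handwheel '{"rotation":[[18.2,0,0.2],[18.2,0,0.2],[18.2,0,0.2],[18.2,0,0.2],[18.2,0,0.2],[18.2,0,0.2],[18.2,0,0.2],[18.2,0,0.2],[18.2,0,0.2],[18.2,0,0.2],[18.2,0,0.2],[18.2,0,0.2]],"offset":[[0.03,-0.0465,-0.004],[0.07,-0.0465,-0.004],[0.11,-0.0465,-0.004],[0.15,-0.0465,-0.004],[0.19,-0.0465,-0.004],[0.23,-0.0465,-0.004],[0.26,-0.0465,-0.004],[0.285,-0.0465,-0.004],[0.305,-0.0465,-0.004],[0.32,-0.0465,-0.004],[0.33,-0.0465,-0.004],[0.334,-0.0465,-0.004]],"gripper":[0.05,0.05,0.05,0.05,0.05,0.05,0.05,0.05,0.05,0.05,0.05,0.05]}' 50
python3 -m handwheel '{"rotation":[[0,0,0],[0,0,0],[0,0,0],[0,0,0],[0,0,0],[0,0,0],[0,0,0],[0,0,0],[0,0,0],[0,0,0]],"offset":[[0,0,0],[0,0,0],[0,0,0],[0,0,0],[0,0,0],[0,0,0],[-0.04,0,0],[-0.08,0,0],[-0.12,0,0],[-0.16,0,0]],"gripper":[0.01,0.01,0.01,0.01,0.01,0.01,0.01,0.01,0.01,0.01]}' 60
```

```text
clock: 15.23
tcp_pos: [0.4056, -0.3692, 0.006]
ee_rot: [[0.001, 0.645, -0.764], [-0.001, -0.764, -0.645], [-1.0, 0.001, -0.001]]
wrist_force: [-0.4, 0.6, 0.2]
width: 0.0499
clock: 16.07
tcp_pos: [0.4049, -0.37, 0.1695]
ee_rot: [[0.003, 0.644, -0.765], [-0.003, -0.765, -0.644], [-1.0, 0.004, -0.0]]
wrist_force: [-0.6, -2.0, -0.1]
width: 0.0199
```

```bash
python3 -c "
from h import *
plan([.538,-.0785,.27],-95.5)"
```

```text
off [-0.1009, -0.1368, -0.2896] rot [45.61, -0.11, -0.19] rows 8.053212215498776 6.37053909759331
```

```bash
python3 -m handwheel '{"rotation":[[45.6,-0.1,-0.2],[45.6,-0.1,-0.2],[45.6,-0.1,-0.2],[45.6,-0.1,-0.2],[45.6,-0.1,-0.2],[45.6,-0.1,-0.2],[45.6,-0.1,-0.2],[45.6,-0.1,-0.2],[45.6,-0.1,-0.2],[45.6,-0.1,-0.2],[45.6,-0.1,-0.2]],"offset":[[-0.04,0,0],[-0.101,-0.137,-0.29],[-0.101,-0.137,-0.29],[-0.101,-0.137,-0.29],[-0.101,-0.137,-0.29],[-0.101,-0.137,-0.29],[-0.101,-0.137,-0.29],[-0.101,-0.137,-0.29],[-0.101,-0.137,-0.29],[-0.101,-0.137,-0.29],[-0.101,-0.137,-0.29]],"gripper":[0.01,0.01,0.01,0.01,0.01,0.01,0.01,0.01,0.01,0.01,0.01]}'
python3 -c "
from h import *
plan([.538,-.0785,.183],-95.5)
snap('wrist','w8')"
```

```text
clock: 16.98
tcp_pos: [0.5392, -0.0759, 0.2688]
ee_rot: [[0.002, -0.092, -0.996], [0.0, -0.996, 0.092], [-1.0, -0.0, -0.002]]
wrist_force: [-0.4, -0.1, -0.3]
width: 0.02
off [0.0858, 0.0027, 0.0011] rot [0.23, -0.09, 0.02] rows 2.0579104595933124 0.03480246542960693
```

View pics/w8.png

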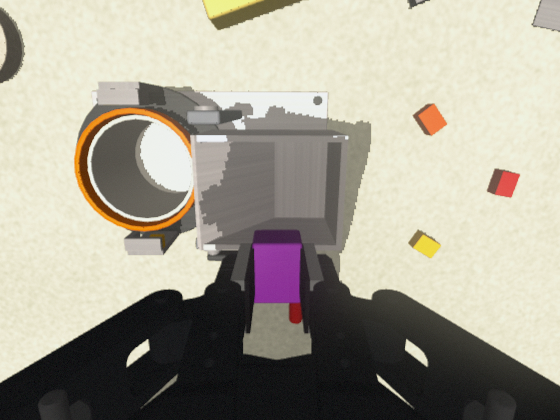

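```bash
python3 -m handwheel '{"rotation":[[0,0,0],[0,0,0],[0,0,0],[0,0,0],[0,0,0],[0,0,0],[0,0,0],[0,0,0],[0,0,0],[0,0,0],[0,0,0],[0,0,0]],"offset":[[0.03,0.001,0.001],[0.06,0.001,0.001],[0.08,0.001,0.001],[0.086,0.001,0.001],[0.086,0.001,0.001],[0.086,0.001,0.001],[0.086,0.001,0.001],[0.086,0.001,0.001],[0.05,0.001,0.001],[0.01,0.001,0.001],[-0.03,0.001,0.001],[-0.06,0.001,0.001]],"gripper":[0.01,0.01,0.01,0.01,0.036,0.036,0.036,0.036,0.036,0.036,0.036,0.036]}'
python3 - <<'E'
from h import *
blocks('wrist','w9')
plan([.4210,-.2571,.1],-36)
E
```

```text
clock: 18.03
tcp_pos: [0.5374, -0.0793, 0.3322]
ee_rot: [[0.004, -0.095, -0.995], [-0.001, -0.995, 0.095], [-1.0, 0.0, -0.004]]
wrist_force: [0.9, -0.2, 0.4]
width: 0.0358
[208. 116.  69.] 394 c 583.5 -260.3 size 30.5 22.2 jaw -56.0 pix [406. 117.] ztop 0.0256
[196.  82.  75.] 341 c 498.0 -353.3 size 23.2 29.7 jaw 74.3 pix [473. 172.] ztop 0.025
[209. 185.  64.] 302 c 425.1 -258.7 size 31.3 21.9 jaw -36.5 pix [404. 227.] ztop 0.0242
off [0.2364, 0.1875, 0.103] rot [-59.46, -0.54, -0.42] rows 7.645991382253892 8.305333057114925
```

View pics/w9.png

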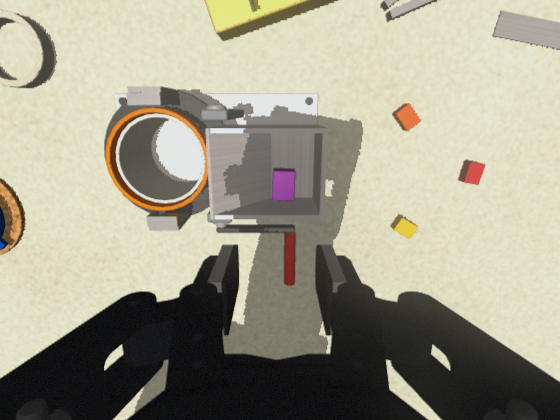

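```bash
python3 -m handwheel '{"rotation":[[-59.5,-0.5,-0.4],[-59.5,-0.5,-0.4],[-59.5,-0.5,-0.4],[-59.5,-0.5,-0.4],[-59.5,-0.5,-0.4],[-59.5,-0.5,-0.4],[-59.5,-0.5,-0.4],[-59.5,-0.5,-0.4],[-59.5,-0.5,-0.4],[-59.5,-0.5,-0.4],[-59.5,-0.5,-0.4]],"offset":[[0,0.03,0.016],[0.02,0.06,0.032],[0.05,0.09,0.05],[0.08,0.12,0.066],[0.11,0.15,0.08],[0.15,0.18,0.1],[0.19,0.1875,0.103],[0.22,0.1875,0.103],[0.236,0.1875,0.103],[0.236,0.1875,0.103],[0.236,0.1875,0.103]],"gripper":[0.05,0.05,0.05,0.05,0.05,0.05,0.05,0.05,0.05,0.05,0.05]}'
python3 - <<'E'
from h import *
blocks('wrist','w10')
plan([.4210,-.2571,.005],-36)
E
```

```text
clock: 19.0
tcp_pos: [0.4168, -0.256, 0.0919]
ee_rot: [[-0.012, 0.808, -0.589], [0.004, -0.589, -0.808], [-1.0, -0.012, 0.004]]
wrist_force: [0.1, -0.6, 0.7]
width: 0.05
[215. 101.  32.] 1740 c 559.4 -210.7 size 27.2 22.6 jaw -56.2 pix [428.  21.] ztop 0.0207
[219. 199.  24.] 1360 c 421.5 -258.2 size 30.8 21.7 jaw -36.3 pix [286. 210.] ztop 0.0206
[196.  77.  70.] 1328 c 494.9 -352.6 size 23.1 30.4 jaw 74.7 pix [445. 255.] ztop 0.0203
off [0.088, 0.0041, -0.0017] rot [-0.11, 0.21, 0.52] rows 2.113046498814346 0.07909050584794176
```

View pics/w10.png

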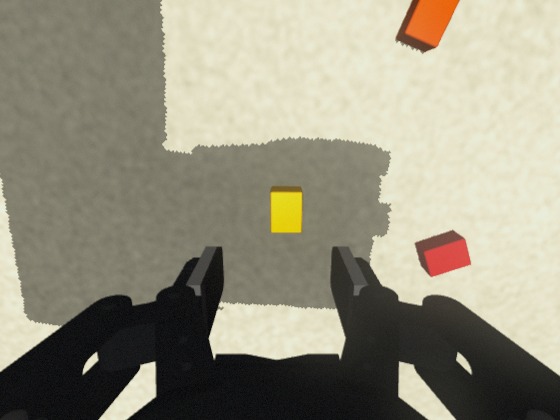

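```bash
python3 -m handwheel '{"rotation":[[0,0.2,0.5],[0,0.2,0.5],[0,0.2,0.5],[0,0.2,0.5],[0,0.2,0.5],[0,0.2,0.5],[0,0.2,0.5]],"offset":[[0,0.0044,-0.0015],[0.03,0.0044,-0.0015],[0.06,0.0044,-0.0015],[0.075,0.0044,-0.0015],[0.083,0.0044,-0.0015],[0.087,0.0044,-0.0015],[0.087,0.0044,-0.0015]],"gripper":[0.05,0.05,0.05,0.05,0.05,0.05,0.05]}' 60
python3 -m handwheel '{"rotation":[[0,0,0],[0,0,0],[0,0,0],[0,0,0],[0,0,0],[0,0,0],[0,0,0],[0,0,0],[0,0,0],[0,0,0],[0,0,0]],"offset":[[0,0,0],[0,0,0],[0,0,0],[0,0,0],[0,0,0],[0,0,0],[-0.04,0,0],[-0.08,0,0],[-0.12,0,0],[-0.16,0,0],[-0.2,0,0]],"gripper":[0.01,0.01,0.01,0.01,0.01,0.01,0.01,0.01,0.01,0.01,0.01]}' 60
python3 -c "
from h import *
plan([.566,-.081,.27],-95.5)
blocks('top','t10')"
```

```text
clock: 19.63
tcp_pos: [0.4211, -0.2573, 0.0054]
ee_rot: [[-0.0, 0.809, -0.588], [-0.0, -0.588, -0.809], [-1.0, -0.0, 0.0]]
wrist_force: [-0.1, 0.9, -0.4]
width: 0.0501
clock: 20.55
tcp_pos: [0.4203, -0.2569, 0.2077]
ee_rot: [[-0.0, 0.809, -0.588], [0.0, -0.588, -0.809], [-1.0, -0.0, 0.0]]
wrist_force: [0.5, 0.1, -0.8]
width: 0.0203
off [-0.0624, 0.0145, -0.228] rot [59.51, 0.01, 0.01] rows 5.678126618901554 8.311658851140622
[156.  85.  40.] 11 c 562.1 -209.7 size 25.0 15.1 jaw -59.5 pix [340. 222.] ztop 0.0273
[150.  45.  43.] 19 c 496.2 -351.9 size 21.3 25.7 jaw 57.1 pix [385. 242.] ztop 0.0268
```

```bash
python3 -m handwheel '{"rotation":[[59.5,0,0],[59.5,0,0],[59.5,0,0],[59.5,0,0],[59.5,0,0],[59.5,0,0],[59.5,0,0],[59.5,0,0],[59.5,0,0],[59.5,0,0],[59.5,0,0]],"offset":[[-0.04,0,0],[-0.062,0.0145,-0.228],[-0.062,0.0145,-0.228],[-0.062,0.0145,-0.228],[-0.062,0.0145,-0.228],[-0.062,0.0145,-0.228],[-0.062,0.0145,-0.228],[-0.062,0.0145,-0.228],[-0.062,0.0145,-0.228],[-0.062,0.0145,-0.228],[-0.062,0.0145,-0.228]],"gripper":[0.01,0.01,0.01,0.01,0.01,0.01,0.01,0.01,0.01,0.01,0.01]}'
python3 -c "
from h import *
plan([.566,-.081,.183],-95.5)"
```

```text
clock: 21.52
tcp_pos: [0.5662, -0.0812, 0.2671]
ee_rot: [[-0.001, -0.092, -0.996], [0.001, -0.996, 0.092], [-1.0, -0.001, 0.001]]
wrist_force: [0.1, -0.5, -0.8]
width: 0.0202
off [0.0841, -0.0001, 0.0002] rot [0.22, 0.05, 0.03] rows 2.0178354820386213 0.03221371601956408
```

```bash
python3 -m handwheel '{"rotation":[[0,0,0],[0,0,0],[0,0,0],[0,0,0],[0,0,0],[0,0,0],[0,0,0],[0,0,0],[0,0,0],[0,0,0],[0,0,0],[0,0,0]],"offset":[[0.03,0,0],[0.06,0,0],[0.08,0,0],[0.084,0,0],[0.084,0,0],[0.084,0,0],[0.084,0,0],[0.084,0,0],[0.05,0,0],[0.01,0,0],[-0.03,0,0],[-0.06,0,0]],"gripper":[0.01,0.01,0.01,0.01,0.036,0.036,0.036,0.036,0.036,0.036,0.036,0.036]}'
python3 - <<'E'
from h import *
blocks('wrist','w11')
E
```

```text
clock: 22.52
tcp_pos: [0.5666, -0.0813, 0.3311]
ee_rot: [[0.003, -0.095, -0.995], [-0.0, -0.995, 0.095], [-1.0, 0.0, -0.003]]
wrist_force: [0.1, 0.3, 0.5]
width: 0.0359
[211. 115.  64.] 348 c 564.6 -210.4 size 30.1 22.1 jaw -57.3 pix [369. 155.] ztop 0.0252
[198.  84.  76.] 324 c 498.4 -353.1 size 23.0 30.1 jaw 75.4 pix [471. 192.] ztop 0.0256
```

View pics/w11.png

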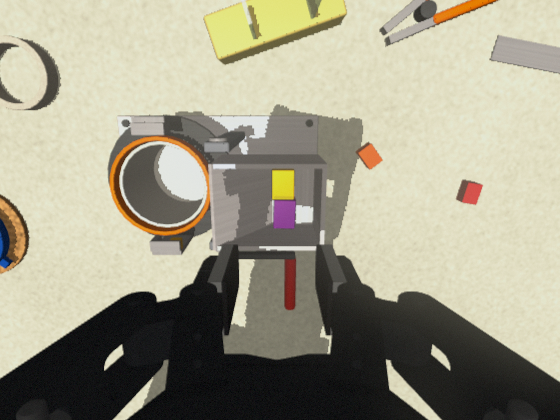

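```bash
python3 -c "
from h import *
plan([.5605,-.209,.11],-57)"
```

```text
off [0.2265, 0.1272, -0.0024] rot [-38.45, -0.53, -0.26] rows 6.229706396735201 5.37024353961832
```

```bash
python3 -m handwheel '{"rotation":[[-38.4,-0.5,-0.3],[-38.4,-0.5,-0.3],[-38.4,-0.5,-0.3],[-38.4,-0.5,-0.3],[-38.4,-0.5,-0.3],[-38.4,-0.5,-0.3],[-38.4,-0.5,-0.3],[-38.4,-0.5,-0.3],[-38.4,-0.5,-0.3],[-38.4,-0.5,-0.3],[-38.4,-0.5,-0.3],[-38.4,-0.5,-0.3]],"offset":[[0,0.04,0],[0,0.08,-0.001],[0,0.115,-0.002],[0.01,0.127,-0.0024],[0.05,0.127,-0.0024],[0.09,0.127,-0.0024],[0.13,0.127,-0.0024],[0.17,0.127,-0.0024],[0.205,0.127,-0.0024],[0.226,0.127,-0.0024],[0.226,0.127,-0.0024],[0.226,0.127,-0.0024]],"gripper":[0.05,0.05,0.05,0.05,0.05,0.05,0.05,0.05,0.05,0.05,0.05,0.05]}'
python3 - <<'E'
from h import *
blocks('wrist','w12')
plan([.5605,-.209,.005],-57)
E
```

```text
clock: 23.57
tcp_pos: [0.5566, -0.2079, 0.1008]
ee_rot: [[-0.011, 0.544, -0.839], [0.004, -0.839, -0.544], [-1.0, -0.01, 0.007]]
wrist_force: [0.4, 0.4, 0.1]
width: 0.0501
[218. 108.  41.] 1277 c 561.7 -209.7 size 30.2 21.9 jaw -57.4 pix [284. 203.] ztop 0.0204
off [0.097, 0.0033, -0.0029] rot [-0.07, 0.35, 0.43] rows 2.3284648293970824 0.07836414814000546
```

View pics/w12.png

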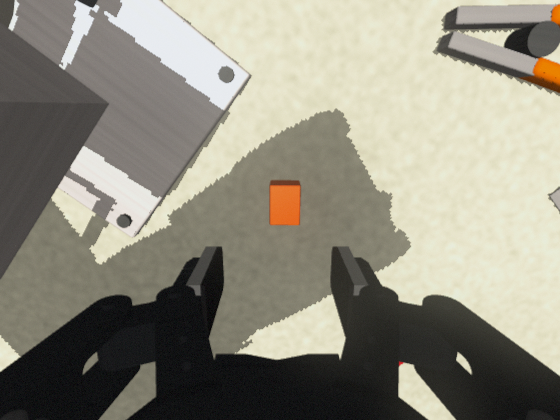

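```bash
python3 -m handwheel '{"rotation":[[0,0.3,0.4],[0,0.3,0.4],[0,0.3,0.4],[0,0.3,0.4],[0,0.3,0.4],[0,0.3,0.4],[0,0.3,0.4]],"offset":[[0,0.0044,-0.0035],[0.035,0.0044,-0.0035],[0.07,0.0044,-0.0035],[0.085,0.0044,-0.0035],[0.092,0.0044,-0.0035],[0.096,0.0044,-0.0035],[0.096,0.0044,-0.0035]],"gripper":[0.05,0.05,0.05,0.05,0.05,0.05,0.05]}' 60
python3 -m handwheel '{"rotation":[[0,0,0],[0,0,0],[0,0,0],[0,0,0],[0,0,0],[0,0,0],[0,0,0],[0,0,0],[0,0,0],[0,0,0],[0,0,0],[0,0,0]],"offset":[[0,0,0],[0,0,0],[0,0,0],[0,0,0],[0,0,0],[0,0,0],[-0.04,0,0],[-0.08,0,0],[-0.12,0,0],[-0.16,0,0],[-0.2,0,0],[-0.24,0,0]],"gripper":[0.01,0.01,0.01,0.01,0.01,0.01,0.01,0.01,0.01,0.01,0.01,0.01]}' 60
python3 -c "
from h import *
plan([.539,-.0785,.28],-95.5)"
```

```text
clock: 24.2
tcp_pos: [0.5615, -0.2096, 0.0055]
ee_rot: [[-0.001, 0.543, -0.839], [-0.0, -0.839, -0.543], [-1.0, -0.0, 0.001]]
wrist_force: [-0.6, 0.7, -0.2]
width: 0.0502
clock: 25.2
tcp_pos: [0.561, -0.2092, 0.2478]
ee_rot: [[-0.001, 0.543, -0.839], [-0.0, -0.839, -0.543], [-1.0, -0.001, 0.001]]
wrist_force: [0.4, -0.7, -0.3]
width: 0.0202
off [-0.0322, -0.1217, -0.0525] rot [38.42, 0.07, 0.02] rows 3.271174371932811 5.36611269758676
```

```bash
python3 -m handwheel '{"rotation":[[38.4,0,0],[38.4,0,0],[38.4,0,0],[38.4,0,0],[38.4,0,0],[38.4,0,0],[38.4,0,0],[38.4,0,0]],"offset":[[-0.032,0,0],[-0.032,-0.122,-0.0525],[-0.032,-0.122,-0.0525],[-0.032,-0.122,-0.0525],[-0.032,-0.122,-0.0525],[-0.032,-0.122,-0.0525],[-0.032,-0.122,-0.0525],[-0.032,-0.122,-0.0525]],"gripper":[0.01,0.01,0.01,0.01,0.01,0.01,0.01,0.01]}'
python3 -c "
from h import *
plan([.539,-.0785,.185],-95.5)"
```

```text
clock: 25.87
tcp_pos: [0.5392, -0.0785, 0.2774]
ee_rot: [[-0.001, -0.093, -0.996], [0.0, -0.996, 0.093], [-1.0, -0.0, 0.001]]
wrist_force: [0.7, 0.3, -0.6]
width: 0.02
off [0.0924, 0.0001, 0.0001] rot [0.16, 0.08, 0.01] rows 2.2170025456896476 0.025383352283208573
```

```bash
python3 -m handwheel '{"rotation":[[0,0,0],[0,0,0],[0,0,0],[0,0,0],[0,0,0],[0,0,0],[0,0,0],[0,0,0],[0,0,0],[0,0,0],[0,0,0],[0,0,0]],"offset":[[0.03,0,0],[0.06,0,0],[0.085,0,0],[0.092,0,0],[0.092,0,0],[0.092,0,0],[0.092,0,0],[0.092,0,0],[0.06,0,0],[0.02,0,0],[-0.02,0,0],[-0.06,0,0]],"gripper":[0.01,0.01,0.01,0.01,0.036,0.036,0.036,0.036,0.036,0.036,0.036,0.036]}'
python3 - <<'E'
from h import *
blocks('wrist','w13')
plan([.4945,-.3522,.1],75)
E
```

```text
clock: 26.87
tcp_pos: [0.539, -0.0784, 0.3398]
ee_rot: [[-0.001, -0.095, -0.995], [0.0, -0.995, 0.095], [-1.0, -0.0, 0.001]]
wrist_force: [0.2, -0.4, -0.3]
width: 0.0363
[193.  81.  74.] 331 c 500.0 -353.8 size 23.2 29.8 jaw 74.7 pix [471. 171.] ztop 0.0283
off [0.2481, 0.2761, 0.0226] rot [-170.45, 0.08, -0.84] rows 8.916960452080266 23.806648671206144
```

View pics/w13.png

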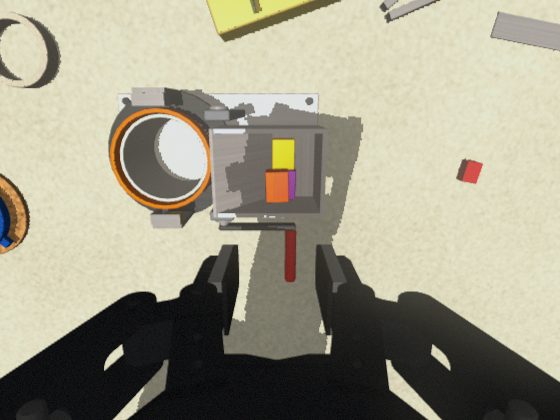

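```bash
python3 -m handwheel '{"rotation":[[9.5,0,0],[9.5,0,0],[9.5,0,0],[9.5,0,0],[9.5,0,0],[9.5,0,0],[9.5,0,0],[9.5,0,0],[9.5,0,0],[9.5,0,0],[9.5,0,0]],"offset":[[0,0.04,0.003],[0.01,0.08,0.007],[0.03,0.12,0.01],[0.06,0.155,0.013],[0.09,0.19,0.016],[0.12,0.22,0.019],[0.16,0.25,0.021],[0.2,0.276,0.0226],[0.23,0.276,0.0226],[0.243,0.276,0.0226],[0.243,0.276,0.0226]],"gripper":[0.05,0.05,0.05,0.05,0.05,0.05,0.05,0.05,0.05,0.05,0.05]}'
python3 - <<'E'
from h import *
blocks('wrist','w14')
plan([.4945,-.3522,.005],-105)
E
```

```text
clock: 27.83
tcp_pos: [0.4881, -0.3509, 0.0895]
ee_rot: [[-0.007, -0.26, -0.966], [0.005, -0.966, 0.26], [-1.0, -0.003, 0.008]]
wrist_force: [-0.5, 0.0, 0.2]
width: 0.0499
[202.  53.  56.] 1389 c 496.0 -353.2 size 21.6 29.8 jaw 75.6 pix [278. 201.] ztop 0.0221
off [0.0874, -0.0, -0.0059] rot [-0.03, 0.32, 0.09] rows 2.1015100475736745 0.04699231262704794
```

View pics/w14.png

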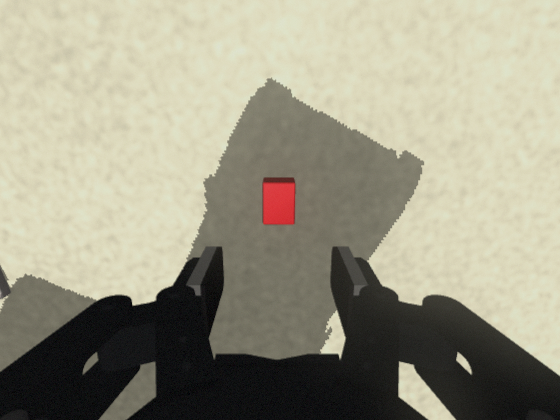

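```bash
python3 -m handwheel '{"rotation":[[0,0.3,0],[0,0.3,0],[0,0.3,0],[0,0.3,0],[0,0.3,0],[0,0.3,0],[0,0.3,0]],"offset":[[0,0.0003,-0.0065],[0.03,0.0003,-0.0065],[0.06,0.0003,-0.0065],[0.075,0.0003,-0.0065],[0.083,0.0003,-0.0065],[0.086,0.0003,-0.0065],[0.086,0.0003,-0.0065]],"gripper":[0.05,0.05,0.05,0.05,0.05,0.05,0.05]}' 60
python3 -m handwheel '{"rotation":[[0,0,0],[0,0,0],[0,0,0],[0,0,0],[0,0,0],[0,0,0],[0,0,0],[0,0,0],[0,0,0],[0,0,0],[0,0,0],[0,0,0]],"offset":[[0,0,0],[0,0,0],[0,0,0],[0,0,0],[0,0,0],[0,0,0],[-0.04,0,0],[-0.08,0,0],[-0.12,0,0],[-0.16,0,0],[-0.2,0,0],[-0.24,0,0]],"gripper":[0.01,0.01,0.01,0.01,0.01,0.01,0.01,0.01,0.01,0.01,0.01,0.01]}' 60
python3 -c "
from h import *
plan([.568,-.081,.28],-95.5)"
```

```text
clock: 28.47
tcp_pos: [0.4969, -0.3531, 0.0091]
ee_rot: [[0.004, -0.258, -0.966], [-0.002, -0.966, 0.258], [-1.0, 0.001, -0.005]]
wrist_force: [-0.1, 0.3, -0.4]
width: 0.0501
clock: 29.47
tcp_pos: [0.495, -0.3524, 0.2508]
ee_rot: [[0.004, -0.259, -0.966], [-0.002, -0.966, 0.259], [-1.0, 0.001, -0.004]]
wrist_force: [0.3, -0.4, -1.1]
width: 0.0201
off [-0.0294, -0.281, -0.0005] rot [-9.48, -0.21, -0.05] rows 6.776132344611437 1.3249620478835875
```

```bash
python3 -m handwheel '{"rotation":[[-9.5,-0.2,0],[-9.5,-0.2,0],[-9.5,-0.2,0],[-9.5,-0.2,0],[-9.5,-0.2,0],[-9.5,-0.2,0],[-9.5,-0.2,0],[-9.5,-0.2,0],[-9.5,-0.2,0],[-9.5,-0.2,0]],"offset":[[-0.03,-0.02,0],[-0.0294,-0.281,-0.0005],[-0.0294,-0.281,-0.0005],[-0.0294,-0.281,-0.0005],[-0.0294,-0.281,-0.0005],[-0.0294,-0.281,-0.0005],[-0.0294,-0.281,-0.0005],[-0.0294,-0.281,-0.0005],[-0.0294,-0.281,-0.0005],[-0.0294,-0.281,-0.0005]],"gripper":[0.01,0.01,0.01,0.01,0.01,0.01,0.01,0.01,0.01,0.01]}'
python3 -c "
from h import *
plan([.568,-.081,.187],-95.5)"
```

```text
clock: 30.3
tcp_pos: [0.5683, -0.0811, 0.2776]
ee_rot: [[-0.0, -0.094, -0.996], [-0.0, -0.996, 0.094], [-1.0, 0.001, 0.0]]
wrist_force: [-0.6, -0.5, -0.3]
width: 0.0202
off [0.0906, -0.0001, 0.0003] rot [0.11, 0.01, -0.03] rows 2.17261977854401 0.01604151559633736
```

```bash
python3 -m handwheel '{"rotation":[[0,0,0],[0,0,0],[0,0,0],[0,0,0],[0,0,0],[0,0,0],[0,0,0],[0,0,0],[0,0,0],[0,0,0],[0,0,0],[0,0,0]],"offset":[[0.03,0,0],[0.06,0,0],[0.085,0,0],[0.0905,0,0],[0.0905,0,0],[0.0905,0,0],[0.0905,0,0],[0.0905,0,0],[0.06,0,0],[0.02,0,0],[-0.02,0,0],[-0.06,0,0]],"gripper":[0.01,0.01,0.01,0.01,0.036,0.036,0.036,0.036,0.036,0.036,0.036,0.036]}'
python3 - <<'E'
from h import *
p,d=snap('wrist','w15'); np.save('w15d.npy',d)
W=cloud('wrist',d); hsv=cv2.cvtColor(p,cv2.COLOR_RGB2HSV)
m=(hsv[...,1]>90)&(d>0)&(abs(W[...,0]-.55)<.05)&(W[...,1]>-.13)&(W[...,1]<-.02)&(W[...,2]>.13)
print('zmax in cup',W[m][:,2].max(),W[m][:,1].max())
r=robot.place_of('cup_handle','wrist')[0]; print(r, world('wrist',*r['location'],z=.155))
red=(hsv[...,1]>150)&((hsv[...,0]<8)|(hsv[...,0]>172))&(d>0)&(W[...,0]<.5)&(W[...,1]>-.15)
H=W[red]; H=H[(H[:,2]>.13)&(H[:,2]<.2)]; print('handle',len(H),np.median(H,0),H[:,2].max(),rect(H))
E
```

```text
clock: 31.3
tcp_pos: [0.5679, -0.0814, 0.3396]
ee_rot: [[-0.001, -0.096, -0.995], [-0.0, -0.995, 0.096], [-1.0, 0.0, 0.001]]
wrist_force: [0.6, -0.5, -0.1]
width: 0.0361
zmax in cup 0.4475454978495046 -0.021828687822971753
{'location': [290.3, 279.4], 'conf': 0.7} [ 0.45659091 -0.08614259  0.155     ]
handle 477 [ 0.46000408 -0.08516329  0.1663448 ] 0.16888333175615383 [458.5 -85.1  10.2  59.   85.5]
```

View pics/w15.png

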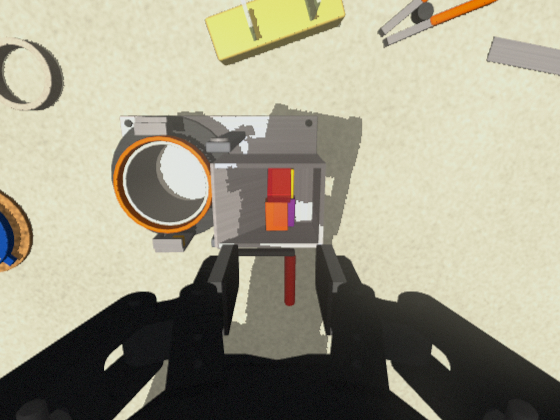

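```bash
python3 -c "
from h import *
plan([.4435,-.0838,.137],-95.5)"
```

```text
off [0.2059, 0.0136, 0.1276] rot [0.02, -0.58, -0.12] rows 5.8181405651928495 0.08304465239000924
```

```bash
python3 -m handwheel '{"rotation":[[0,0,0],[0,0,0],[0,0,0],[0,0,0],[0,0,0],[0,0,0],[0,0,0],[0,0,0]],"offset":[[0,0.004,0.04],[0,0.009,0.08],[0.02,0.0136,0.11],[0.05,0.0136,0.1276],[0.08,0.0136,0.1276],[0.1,0.0136,0.1276],[0.1,0.0136,0.1276],[0.1,0.0136,0.1276]],"gripper":[0.05,0.05,0.05,0.05,0.05,0.05,0.05,0.05]}'
python3 - <<'E'
from h import *
p,d=snap('wrist','w16'); W=cloud('wrist',d); hsv=cv2.cvtColor(p,cv2.COLOR_RGB2HSV)
red=(hsv[...,1]>150)&((hsv[...,0]<8)|(hsv[...,0]>172))&(d>0)&(W[...,0]<.5)&(W[...,1]>-.15)
H=W[red]; H=H[(H[:,2]>.13)&(H[:,2]<.2)]; print('handle',len(H),np.median(H,0),H[:,2].max(),rect(H))
plan([.4435,-.0838,.137],-95.5)
E
```

```text
clock: 32.07
tcp_pos: [0.4399, -0.0828, 0.2373]
ee_rot: [[-0.002, -0.096, -0.995], [0.0, -0.995, 0.096], [-1.0, -0.0, 0.002]]
wrist_force: [0.3, 0.3, 0.4]
width: 0.05
handle 1120 [ 0.4554483  -0.08474035  0.16026427] 0.16287854911457073 [455.4 -84.3  10.7  58.6  84.9]
off [0.1011, 0.0005, -0.0031] rot [0.02, 0.01, -0.02] rows 2.4249045566826357 0.004235643535447953
```

View pics/w16.png

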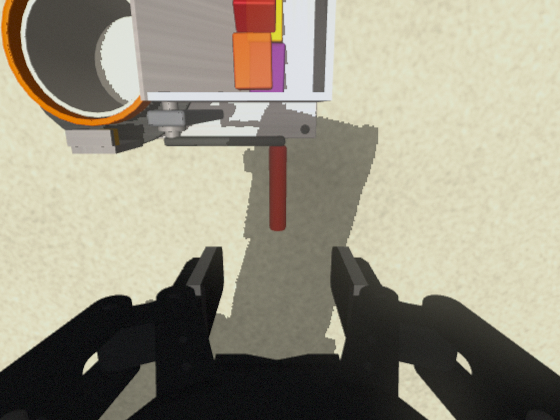

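```bash
python3 -m handwheel '{"rotation":[[0,0,0],[0,0,0],[0,0,0],[0,0,0],[0,0,0],[0,0,0]],"offset":[[0.03,0.0005,-0.0053],[0.06,0.0005,-0.0053],[0.085,0.0005,-0.0053],[0.098,0.0005,-0.0053],[0.101,0.0005,-0.0053],[0.101,0.0005,-0.0053]],"gripper":[0.05,0.05,0.05,0.05,0.05,0.05]}' 30
python3 -m handwheel '{"rotation":[[0,0,0],[0,0,0],[0,0,0],[0,0,0],[0,0,0],[0,0,0],[0,0,0],[0,0,0]],"offset":[[0,0,0],[0,0,0],[0,0,0],[0,0,0],[0,0,0],[0,0,0],[0,0,0],[0,0,0]],"gripper":[0.004,0.004,0.004,0.004,0.004,0.004,0.004,0.004]}' 40
python3 -c "
from h import *
o=robot.get_obs();print(o['wrist_force'],o['tcp_pos'],o['width'])
snap('side','s17')"
```

```text
clock: 32.62
tcp_pos: [0.4457, -0.0839, 0.1366]
ee_rot: [[-0.001, -0.095, -0.995], [-0.0, -0.995, 0.095], [-1.0, 0.0, 0.001]]
wrist_force: [0.5, -0.0, -0.2]
width: 0.0497
clock: 33.28
tcp_pos: [0.4457, -0.0838, 0.1373]
ee_rot: [[0.001, -0.095, -0.995], [-0.001, -0.995, 0.095], [-1.0, 0.001, -0.001]]
wrist_force: [-1.4, 1.4, 7.4]
width: 0.0105
[-1.44517338  1.3672632   7.40242666] [ 0.44567376 -0.08383285  0.13726181] 0.010509490131449523
```

View pics/s17.png

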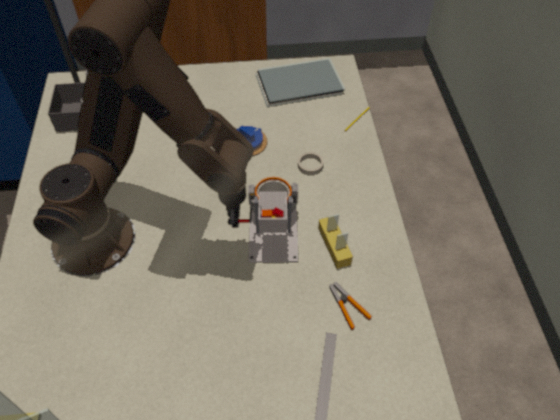

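```bash
python3 -m handwheel '{"rotation":[[0,0,0],[0,0,0],[0,0,0],[0,0,0],[0,0,0],[0,0,0],[0,0,0],[0,0,0],[0,0,0],[0,0,0],[0,0,0],[0,0,0]],"offset":[[-0.007,-0.0004,0],[-0.0139,-0.0014,0],[-0.0207,-0.0031,0],[-0.0273,-0.0055,0],[-0.0336,-0.0086,0],[-0.0395,-0.0122,0],[-0.0451,-0.0165,0],[-0.0502,-0.0212,0],[-0.0548,-0.0265,0],[-0.0589,-0.0322,0],[-0.0652,-0.0446,0],[-0.0652,-0.0446,0]],"gripper":[0.004,0.004,0.004,0.004,0.004,0.004,0.004,0.004,0.004,0.004,0.004,0.004]}'
python3 -c "
from h import *
o=robot.get_obs();print(o['wrist_force'],o['tcp_pos'],o['width'])
snap('wrist','w18')
snap('side','s18')"
```

```text
clock: 34.33
tcp_pos: [0.4509, -0.0403, 0.2052]
ee_rot: [[0.005, -0.095, -0.995], [-0.004, -0.995, 0.095], [-1.0, 0.004, -0.006]]
wrist_force: [-6.5, -11.9, 34.4]
width: 0.0103
[ -6.51181004 -11.92370411  34.41996328] [ 0.45093841 -0.04030324  0.20523866] 0.010318832507150271
```

View pics/w18.png

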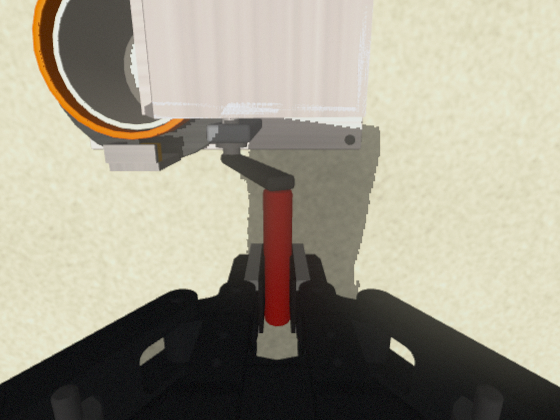

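View pics/s18.png

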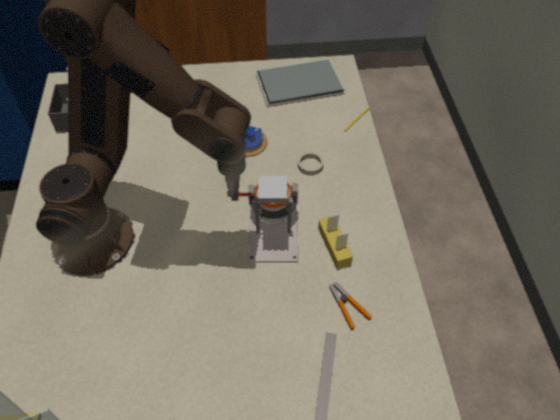

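```bash
python3 -m handwheel '{"rotation":[[0,0,0],[0,0,0],[0,0,0],[0,0,0]],"offset":[[-0.0037,0.0005,0],[-0.0063,-0.0067,0],[-0.0078,-0.0135,0],[-0.0078,-0.0135,0]],"gripper":[0.004,0.004,0.004,0.004]}' 25
python3 -c "
from h import *
o=robot.get_obs();print(o['wrist_force'],o['tcp_pos'],o['width'])"
```

```text
clock: 34.77
tcp_pos: [0.4518, -0.026, 0.211]
ee_rot: [[0.003, -0.095, -0.995], [-0.002, -0.995, 0.095], [-1.0, 0.002, -0.003]]
wrist_force: [1.7, -2.2, 9.1]
width: 0.0104
[ 1.71012143 -2.17851129  9.05369658] [ 0.45180684 -0.02599724  0.21101888] 0.010350621641464592
```

```bash
python3 -m handwheel '{"rotation":[[0,0,0],[0,0,0],[0,0,0],[0,0,0],[0,0,0],[0,0,0],[0,0,0]],"offset":[[-0.0025,-0.0069,0],[-0.0027,-0.0139,0],[-0.0024,-0.0174,0],[-0.0021,-0.0209,0],[-0.0015,-0.0244,0],[-0.0009,-0.0278,0],[-0.0009,-0.0278,0]],"gripper":[0.004,0.004,0.004,0.004,0.004,0.004,0.004]}' 25
python3 -c "
from h import *
o=robot.get_obs();print(o['wrist_force'],o['tcp_pos'],o['width'])"
```

```text
clock: 35.35
tcp_pos: [0.4544, 0.0017, 0.2114]
ee_rot: [[0.002, -0.095, -0.995], [-0.001, -0.995, 0.095], [-1.0, 0.001, -0.003]]
wrist_force: [3.8, -0.9, 1.5]
width: 0.0107
[ 3.79051125 -0.90411905  1.46626265] [0.45437621 0.00167558 0.21139409] 0.010678885221725148
```

```bash
python3 -m handwheel '{"rotation":[[0,0,0],[0,0,0],[0,0,0],[0,0,0],[0,0,0],[0,0,0],[0,0,0],[0,0,0]],"offset":[[-0.0003,-0.0035,0],[0.0008,-0.0067,0],[0.002,-0.01,0],[0.0033,-0.0132,0],[0.0045,-0.0155,0],[0.0045,-0.0155,0],[0.0045,-0.0155,0],[0.0045,-0.0155,0]],"gripper":[0.004,0.004,0.004,0.004,0.004,0.004,0.004,0.004]}' 25
python3 - <<'E'
from h import *
o=robot.get_obs();print(o['wrist_force'],o['tcp_pos'],o['width'])
snap('wrist','w19');snap('top','t19');snap('side','s19')
E
```

```text
clock: 36.02
tcp_pos: [0.4557, 0.0172, 0.2066]
ee_rot: [[0.002, -0.096, -0.995], [-0.0, -0.995, 0.096], [-1.0, 0.0, -0.002]]
wrist_force: [4.5, -1.4, 7.5]
width: 0.0105
[ 4.4806949  -1.38044538  7.52775859] [0.45573292 0.01715597 0.20662494] 0.010523607515259183
```

View pics/w19.png

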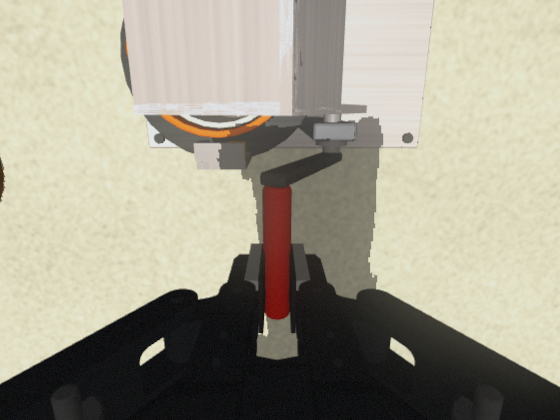

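View pics/s19.png

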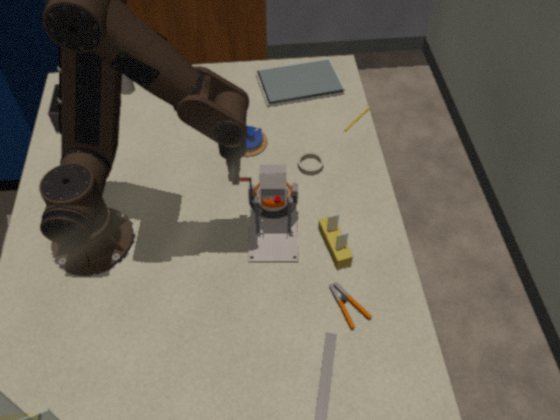

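View pics/t19.png

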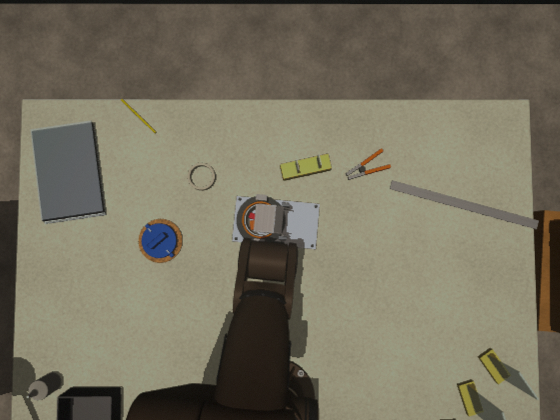

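```bash
python3 -m handwheel '{"rotation":[[0,0,0],[0,0,0],[0,0,0],[0,0,0],[0,0,0],[0,0,0],[0,0,0],[0,0,0],[0,0,0],[0,0,0],[0,0,0],[0,0,0]],"offset":[[0,0,0],[0,0,0],[0,0,0],[0,0,0],[0,0,0],[0,0,0],[0,0,0],[0,0,0],[0,0,0],[0,0,0],[0,0,0],[0,0,0]],"gripper":[0.004,0.004,0.004,0.004,0.004,0.004,0.004,0.004,0.004,0.004,0.004,0.004]}' 25
python3 - <<'E'
from h import *
o=robot.get_obs();print(o['wrist_force'],o['tcp_pos'],o['width'])
p,d=robot.read_camera('side'); q,e=robot.read_camera('top')
a=cv2.resize(p[150:270,210:330],(400,400),interpolation=2);b=cv2.resize(q[180:260,220:330],(400,290),interpolation=2)
c=np.zeros((400,800,3),np.uint8);c[:,:400]=a;c[:290,400:]=b;cv2.imwrite('pics/c20.png',c[...,::-1])
E
```

```text
clock: 37.17
tcp_pos: [0.4557, 0.0172, 0.2066]
ee_rot: [[0.002, -0.096, -0.995], [-0.0, -0.995, 0.096], [-1.0, -0.0, -0.002]]
wrist_force: [4.3, 0.0, 6.8]
width: 0.0103
[4.34044524 0.03967001 6.7556197 ] [0.4557387  0.01715196 0.20664137] 0.010264830004673216
```

View pics/c20.png

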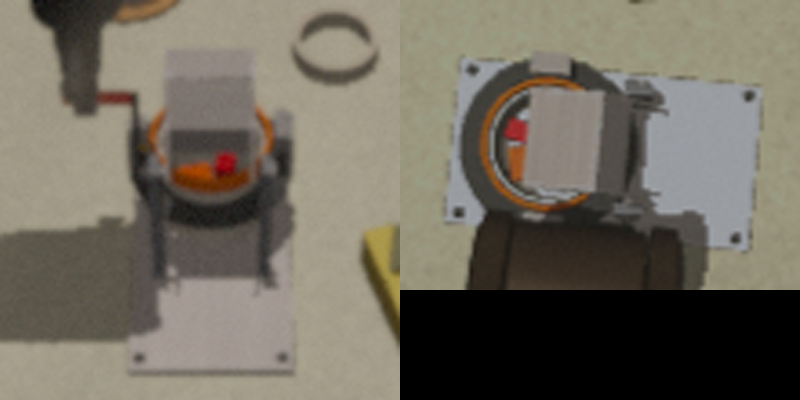

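```bash
python3 - <<'E'
from h import *
for cam in ['side','top']:
    p,d=robot.read_camera(cam);W=cloud(cam,d);h=cv2.cvtColor(p,cv2.COLOR_RGB2HSV)
    for nm,lo,hi in [('red',-6,5),('or',6,18),('yel',22,35),('pur',135,165)]:
        H=h[...,0].astype(int); H=np.where(H>172,H-180,H)
        m=(H>=lo)&(H<=hi)&(h[...,1]>110)&(d>0)&(abs(W[...,0]-.564)<.055)&(abs(W[...,1]-.03)<.08)
        if m.sum(): 
            P=W[m];v,u=np.where(m);print(cam,nm,m.sum(),np.median(P,0).round(3),P[:,2].min().round(3),P[:,2].max().round(3),int(np.median(u)),int(np.median(v)))
E
```

```text
side red 45 [0.581 0.074 0.044] 0.016 0.144 277 198
side or 223 [0.559 0.017 0.113] 0.009 0.128 271 202
top red 38 [0.581 0.081 0.045] 0.016 0.052 251 215
top or 196 [0.557 0.078 0.117] 0.012 0.24 251 223
```

```bash
python3 -m handwheel '{"rotation":[[0,0,0],[0,0,0],[0,0,0],[0,0,0],[0,0,0],[0,0,0],[0,0,0],[0,0,0]],"offset":[[-0.004,0.008,0],[-0.0063,0.0156,0],[-0.0076,0.0225,0],[-0.0081,0.0295,0],[-0.008,0.0364,0],[-0.0071,0.0434,0],[-0.0071,0.0434,0],[-0.0071,0.0434,0]],"gripper":[0.004,0.004,0.004,0.004,0.004,0.004,0.004,0.004]}' 25
python3 - <<'E'
from h import *
o=robot.get_obs();print(o['wrist_force'],o['tcp_pos'],o['width'])
E
```

```text
clock: 38.03
tcp_pos: [0.4511, -0.0262, 0.2133]
ee_rot: [[0.001, -0.096, -0.995], [0.0, -0.995, 0.096], [-1.0, -0.0, -0.001]]
wrist_force: [4.1, -1.5, 4.6]
width: 0.0104
[ 4.11198232 -1.46057349  4.59758684] [ 0.45114331 -0.0261839   0.21326102] 0.010358642032282492
```

```bash
python3 -m handwheel '{"rotation":[[0,0,0],[0,0,0],[0,0,0],[0,0,0],[0,0,0],[0,0,0],[0,0,0],[0,0,0]],"offset":[[0.001,0.0069,0],[0.0033,0.0135,0],[0.006,0.0199,0],[0.0096,0.0259,0],[0.0135,0.0316,0],[0.0183,0.0369,0],[0.0183,0.0369,0],[0.0183,0.0369,0]],"gripper":[0.004,0.004,0.004,0.004,0.004,0.004,0.004,0.004]}' 25
python3 - <<'E'
from h import *
o=robot.get_obs();print(o['wrist_force'],o['tcp_pos'],o['width'])
E
```

```text
clock: 38.7
tcp_pos: [0.447, -0.063, 0.1943]
ee_rot: [[-0.002, -0.096, -0.995], [-0.0, -0.995, 0.096], [-1.0, 0.0, 0.001]]
wrist_force: [2.5, -4.1, 1.0]
width: 0.0104
[ 2.48315736 -4.08685614  1.0202238 ] [ 0.44702808 -0.06300831  0.19428913] 0.010416969253866261
```

```bash
python3 -m handwheel '{"rotation":[[0,0,0],[0,0,0],[0,0,0],[0,0,0],[0,0,0],[0,0,0],[0,0,0],[0,0,0],[0,0,0],[0,0,0]],"offset":[[0.005,0.0047,0],[0.0107,0.0088,0],[0.0166,0.0124,0],[0.0229,0.0155,0],[0.0295,0.0179,0],[0.0363,0.0196,0],[0.0433,0.0206,0],[0.0502,0.021,0],[0.0512,0.021,0],[0.0512,0.021,0]],"gripper":[0.004,0.004,0.004,0.004,0.004,0.004,0.004,0.004,0.004,0.004]}' 25
python3 - <<'E'
from h import *
o=robot.get_obs();print(o['wrist_force'],o['tcp_pos'],o['width'])
snap('wrist','w21')
E
```

```text
clock: 39.53
tcp_pos: [0.4448, -0.0837, 0.1427]
ee_rot: [[-0.002, -0.095, -0.995], [-0.0, -0.995, 0.095], [-1.0, 0.0, 0.002]]
wrist_force: [-0.8, 1.4, 3.9]
width: 0.0105
[-0.81960149  1.44865009  3.85319743] [ 0.44481914 -0.0837156   0.14267225] 0.010464326488631088
```

View pics/w21.png

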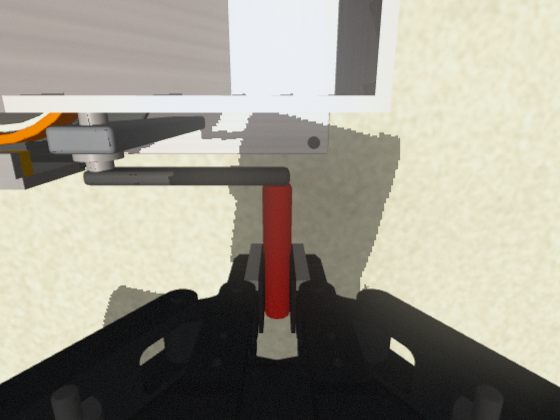

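```bash
python3 -m handwheel '{"rotation":[[0,0,0],[0,0,0]],"offset":[[0.0015,0,0],[0.0015,0,0]],"gripper":[0.004,0.004]}'
python3 -m handwheel '{"rotation":[[0,0,0],[0,0,0],[0,0,0],[0,0,0],[0,0,0],[0,0,0],[0,0,0],[0,0,0],[0,0,0],[0,0,0],[0,0,0]],"offset":[[0,0,0],[0,0,0],[0,0,0],[0,0,0],[-0.03,0,0],[-0.07,0,0],[-0.11,0,0],[-0.15,0,0],[-0.19,0,-0.03],[-0.2,0,-0.06],[-0.2,0,-0.06]],"gripper":[0.05,0.05,0.05,0.05,0.05,0.05,0.05,0.05,0.05,0.05,0.05]}'
python3 - <<'E'
from h import *
p,d=snap('wrist','w22'); W=cloud('wrist',d); hsv=cv2.cvtColor(p,cv2.COLOR_RGB2HSV)
red=(hsv[...,1]>150)&((hsv[...,0]<8)|(hsv[...,0]>172))&(d>0)&(W[...,0]<.5)&(W[...,1]>-.15)
H=W[red]; H=H[(H[:,2]>.13)&(H[:,2]<.2)]; print('handle',len(H),np.median(H,0),rect(H))
E
```

```text
clock: 39.75
tcp_pos: [0.4449, -0.0837, 0.1424]
ee_rot: [[-0.001, -0.095, -0.995], [-0.001, -0.995, 0.095], [-1.0, 0.001, 0.001]]
wrist_force: [-5.9, 2.5, 22.3]
width: 0.01
clock: 40.67
tcp_pos: [0.5098, -0.0903, 0.3451]
ee_rot: [[0.007, -0.096, -0.995], [-0.002, -0.995, 0.095], [-1.0, 0.002, -0.007]]
wrist_force: [-1.0, -1.4, -1.0]
width: 0.05
handle 525 [ 0.45408998 -0.08366021  0.15703425] [451.4 -83.4  10.6  58.8  84.8]
```

View pics/w22.png

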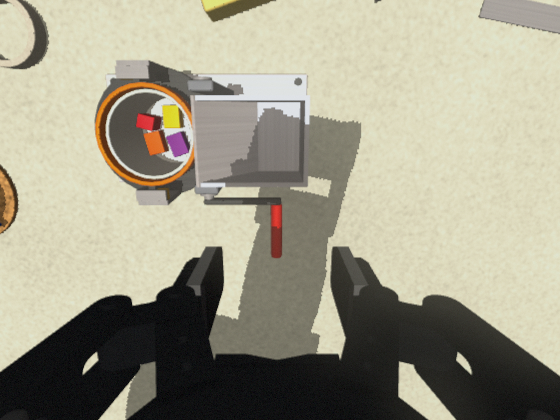

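```bash
python3 -m handwheel '{"rotation":[[0,0,0],[0,0,0],[0,0,0],[0,0,0],[0,0,0],[0,0,0]],"offset":[[-0.03,0,0],[-0.03,0,0],[-0.03,0,0],[-0.03,0,0],[-0.03,0,0],[-0.03,0,0]],"gripper":[0.05,0.05,0.05,0.05,0.05,0.05]}'
python3 - <<'E'
from h import *
p,d=robot.read_camera('wrist'); W=cloud('wrist',d); hsv=cv2.cvtColor(p,cv2.COLOR_RGB2HSV)
M=np.array([.5642,.0475])
m=(hsv[...,1]>100)&(d>0)&(np.hypot(W[...,0]-M[0],W[...,1]-M[1])<.044)&(W[...,2]<.1)
k,l,s,c=cv2.connectedComponentsWithStats(m.astype(np.uint8))
for i in range(1,k):
    if s[i,4]>20: print(p[l==i].mean(0).round(),s[i,4],W[l==i].mean(0).round(3),W[l==i][:,2].max())
snap('top','t23')
for n,z in {'tape_roll':0,'foam_block':0,'clamp':0,'lid':.008}.items():
    r=robot.place_of(n,'top')[:1]
    if r: print(n,r[0]['conf'],world('top',*r[0]['location'],z=z).round(3))
E
```

```text
clock: 41.22
tcp_pos: [0.5047, -0.0893, 0.3707]
ee_rot: [[-0.002, -0.096, -0.995], [0.0, -0.995, 0.096], [-1.0, -0.0, 0.002]]
wrist_force: [-0.5, -0.8, 0.0]
width: 0.05
[201. 190.  47.] 393 [0.584 0.043 0.031] 0.034765452246548444
[183.  79.  48.] 696 [0.564 0.072 0.035] 0.046918216460232864
[148.  75. 152.] 292 [0.547 0.042 0.032] 0.03473408068706554
tape_roll 0.79 [0.709 0.237 0.   ]
foam_block 0.93 [ 0.742 -0.098  0.   ]
clamp 0.75 [ 0.732 -0.281  0.   ]
lid 0.81 [0.5   0.385 0.008]
```

View pics/t23.png

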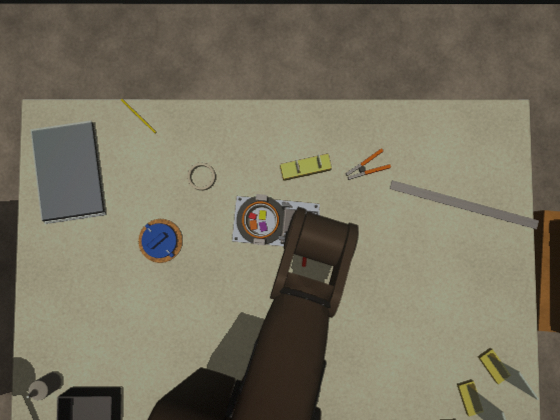

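All four offcuts are low in the open jar. The lid lies on the cork, the cup is upright, and the bystanders are where they were.

```bash
python3 -c "
from h import *
print(robot.job_done(), robot.get_obs()['clock'])"
```

```text
the job is handed in; nothing more can be done
the job is handed in; nothing more can be done
```

The job is handed in after about 41 s of the 210 s, with every step done. No verdict came back, so what follows rests on my own last checks.

- **Lid:** I pressed it about 9 mm (18 N), turned it 46° anticlockwise with no sign of resistance at the claws, lifted it straight off and laid it ridge up on the cork. It measured about 2–8 mm off the rest's centre, against the 35 mm allowed.
- **Offcuts:** Four were present: orange, red, yellow and purple. The orange one was knocked aside mid-run, so I found it again before picking it up. All four were in the cup before I tipped it.
- **Tip:** I swung the cup by its red handle to about 2.03 rad, then back onto its upright stop. The last wrist picture shows the cup empty and all four offcuts near the jar bottom, with tops no higher than about 47 mm above the bench.
- **Bystanders:** The tape roll, foam block and clamp measured within about 8 mm of where they started, which is about as well as the trained networks measure.

**Disagreements:**
- While I was tipping the cup, the handle slipped about 7 mm along the pads and the wrist force rose briefly to about 36 N. I corrected the path and it fell.
- The networks' lid positions differed from my depth fit by up to 8 mm.
- Wrist depth readings taken while the arm was still settling were 4–10 mm off, so I measured again after it had settled.

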